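# Spoon two bearing balls through the dust flap of the ball box

### The arm

A 6-joint arm with a two-finger parallel gripper is mounted at the origin on a cart in front of the work surface, level with it; the furniture and walls round the work are solid. World frame = base frame: x ahead of the robot, y to its left, z up, the work surface at z = 0. Lengths are in mm, angles in degrees, forces in N, time in s.
With the tool pointing down it reaches from about 350 to 850 mm from the base axis. Payload 8.1 kg.
Tool frame: the origin (TCP) lies at the very end of the fingers, on their centre line; the grasp point (between the pads) lies 19 mm behind it (r.grip_point_offset is the distance from the TCP to the grasp point, in mm); z points along the fingers, y is the line along which they close (so a half turn about z gives the same grasp; the last joint's range is limited). The gripper opens to 85 mm and grips with 20 to 120 N. Pads are 22 mm wide; open, the fingers measure 114 mm over their backs; the gripper's body (76 mm by 85 mm) begins 54 mm behind the grasp point. The pads swing forward as they close: fully open they stand 13 mm farther back than shut.
Start: joints at [70.451, 7.471, 85.268, -0, 87.261, -4.893], TCP at [151.789, 580.487, 231.292] pointing down, gripper open.
Joint ranges: [-169.43, 169.43], [-51.17, 129.36], [1.28, 143.12], [-76.62, 256.62], [0, 156.53], [-152.29, 152.29]. Speed limits (degrees/s): [136.94, 136.94, 159.86, 180, 180, 180].

### API

Orientations are given as [roll, pitch, yaw] about the fixed x, y, z axes, in that order (R = Rz(yaw) Ry(pitch) Rx(roll)).
In Python, from bench import status, eyes, r gives the robot as it stands.
- The arm moves only by the shell command python3 -m handwheel 'ROWS' [FORCE]. ROWS is a JSON object whose one key "series" holds a list that holds one entry, the list of rows, each a list of 7 numbers: the shift along the tool's x, y, z in cm, then the turn, a rotation vector about the tool's x, y, z in rad, then the opening, from 0 (shut) to 1 (fully open). In form: {"series": [[[tx, ty, tz, rx, ry, rz, claw], ...]]}. A call has 1 to 12 rows; each row is the pose to reach, as a shift and turn from the pose commanded when the call began, along the tool's axes at that moment; what a row does not reach only later rows make up. A row lasts 1/8 s, in which the tool goes at most 62.5 mm and 10.7 degrees, less where a joint would pass 70% of its speed; a pose out of reach is approached as far as the arm can. A call with a gripper value outside its range is refused whole. The fingers move at their own pace and stop on an object; FORCE is the grip in N (left out, the last holds). Time passes only in rows, so rows that repeat a pose let the fingers close. It gives the time, the measured TCP pose, the force, the opening and the grip force at its end, in the units of the state.
- status.sense(): the state, without advancing time (a new reading comes with each control period).
- eyes.snapshot(name): name is "scene" or "side" or "wrist"; returns a dict with "img" (420x560x3 uint8, red, green, blue), "mtx" (3x3 intrinsics, pixels), "R" (3x3) and "t" (3): a world point X has camera coordinates R X + t. Camera axes: x right, y down, z forward; pixel columns grow to the right and rows downward; lengths in mm; the calibration is good to about 2 mm. A picture is of the moment at which its call begins. There is no depth.
- r.hand_in(): hands the job in; it is judged then, once.
The state is a dict: "time": time; "joint_pos": joint angles; "qd": joint speeds; "joint_efforts": joint torques, N m; "tool_pos": TCP position; "tcp_rot": TCP orientation; "ft_force": force on the tool from outside, world axes, zero at the start; "wrist_torque": the same for the moment, N m; "finger_gap": finger opening in mm; "grip_force": force on a finger pad.
Only numpy, scipy, OpenCV 4.12 (cv2) and the standard library are available. Lean on these libraries where they do the work, as an engineer would, in place of code of your own. Each camera call takes 0.05 s, during which the arm holds its last target. There are 200 camera calls.

### The job

Take the ball spoon from its rest and load two of the three cleaned steel balls from the grooved ball tray into the dust-tight ball box, one at a time: scoop up one ball, push the nose of the spoon in through the spring flap, tip the ball out inside and draw back so that the flap shuts, then do the same with a second ball. Never let the fingers touch the balls; leave the third ball in the tray, and the flask, the solder reel and the pliers where they are. At the end put the spoon back in its rest as it lay, and let go of it.

Things in the scene. Friction and masses are not known exactly. Their poses are not given: they have to be found in the camera images.
- spoon: Ball spoon, loose, 0.11 kg: steel pocket for one ball, steel stem, steep black handle. Origin on its flat underside, below the middle of the pocket; x to the nose, z up; stands by itself. Stem: bar 8 wide (y), 17.5 high, from x = -11 to -80 mm. Handle: bar 12 wide, 18 thick, 135 long, axis from (-75, 0, 10) back and up at 60 degrees to the underside, to (-142, 0, 127) mm.
- spoon_grip (a point): Point on the axis of the spoon's handle, at (-122.5, 0, 92) mm in the spoon's frame: a good place to grip across the 12 mm width; the handle goes on for 40 mm above it.
- pocket (a point): Where the ball's centre lies when seated: (0, 0, 9) mm in the spoon's frame. Pocket 17 mm wide between cheeks (17.5 high, 21 over them, mouth flared), back wall at x = -8, floor 1.2 above the underside, lip 2.2 above it at x = 5. It takes one ball through its open front, pushed firmly; the lip keeps it in until the spoon is tipped 25 to 30 degrees nose down; then the ball rolls out over the nose.
- nose (a point): Tip of the spoon's bevelled nose, at its underside: (14, 0, 0) mm in the spoon's frame. The nose is thin and 7 wide at the tip; its top rises to the lip behind. The belly is flat in the middle (7 wide) and rounded to the cheeks, so that it fits down into the grooves of the tray.
- spoon_rest: Aluminium rest of the spoon, fixed: plate 5 mm thick, x = -130 to 20, 52 wide. Origin on the bench; the spoon in its rest lies parallel to this frame, its origin 5 mm above this one. Fences 26 mm apart, 11 high, beside the pocket; low stops beyond the nose at x = 16; round the foot of the handle a fork: two posts to z = 45, at x = -97.5, 16 mm apart inside, joined by a cross bar.
- tray: Steel ball tray, fixed, 140 x 70 mm, with two straight grooves along x at y = +17 and y = -17 mm, open at the -x end, with a stop plate across the +x end. Origin on the bench below the middle. Groove floors level, z = 8, flat 7 wide; sides rise 25 degrees to 18 wide, then steeply to 25 wide at z = 21. One ball lies in the left groove, two in the right.
- groove_left (a point): Foot of the stop plate in the left groove: (66, 17, 8) mm in the tray's frame, in the middle of the groove's floor. The plate rises from here, leaning outward (60 degrees to the floor), to 16 mm above the floor; its lowest 2.7 mm are left open, so that the spoon's nose goes under it. Balls lie still; one pushed along the groove stays in it and stops at the plate, or at a ball before it.
- groove_right (a point): The same for the right groove: (66, -17, 8) mm in the tray's frame. A ball touching the plate has its centre 4.3 mm short of the foot.
- ball_a: Polished steel ball, 15 mm in diameter, 14 g; origin at its centre. The three balls are alike; any two may be loaded.
- ball_b: Another such ball.
- ball_c: Another such ball.
- ball_box: Dust-tight ball box, fixed: grey sheet box 84 wide (y), 86 deep (x from 0 at the front face to 86), 104 high, with a clear screwed top. Origin on the bench below the middle of the front face; the front looks to -x. The port in the front, 36 wide and 32 high, from z = 55 to 87 mm, sheet 2.5 thick, is shut by the flap. The inside floor is about 13 mm up at the front and falls to the back.
- port (a point): Middle of the lower edge (sill) of the box's port, on the front face: (0, 0, 55) mm in the box's frame.
- flap (a joint): Dust flap, aluminium plate 35 x 33 mm hung just behind the port from a hinge along its upper edge (4 mm behind the front face, z = 88.5). 0 = shut; it swings inward only, to 1.45 rad, against a light spring (0.1 to 0.2 N at its edge) that shuts it again.
- spray_bottle: Bystander: flask of cleaning alcohol, 62 mm in diameter, 179 high, standing loose behind the work; origin at its underside.
- solder_reel: Bystander: reel of solder wire, 54 mm in diameter, 36 high, standing loose in front of the work; origin at its underside.
- pliers: Bystander: pliers with red handles, 66 x 118 x 12 mm, lying loose in front of the work; origin at the underside of the middle.
Mind the look-alikes: they are no part of the job. There is more than one size of the ball_box; the job needs the larger.

How it is judged:
By the outcome, as a careful person would: the job done as asked, in the order asked, and still so for the second after the job is handed in, with the robot touching nothing.
It also fails if it takes over 72 s, if anything falls off the work surface, if the arm or the gripper's body presses on something with over 40 N, if the wrist force passes 120 N, or if a joint passes its speed limit or range.

## Working session

There is one attempt and no reset: what is moved stays moved. The work goes in short steps, Python scripts to look and compute and a shell command to move; the robot and the scene stay as the last step left them, time stands still between calls to the robot, and variables do not carry over. Pictures are saved under pics/ and viewed, at most 10 in all, crops included, and the job is handed in when it is done.

```bash
ls; mkdir -p pics; python3 - <<'E'
from bench import status, eyes, r
import cv2,pickle
s=status.sense();print(s)
for n in ["scene","side","wrist"]:
    d=eyes.snapshot(n);pickle.dump(d,open(f"pics/{n}0.pkl","wb"));cv2.imwrite(f"pics/{n}0.png",cv2.cvtColor(d["img"],cv2.COLOR_RGB2BGR))
    print(n,d["mtx"].tolist(),(-d["R"].T@d["t"]).tolist())
E
```

```text
pics
{'time': 0.0, 'joint_pos': array([ 7.04500120e+01,  7.51516453e+00,  8.53307141e+01,  3.36020219e-04,
        8.72603998e+01, -4.89407045e+00]), 'qd': array([ 0.08553539,  0.00110793, -0.12673581, -0.0312047 ,  0.07439093,
       -0.02091479]), 'joint_efforts': array([-1.76398396e-03, -5.69416487e+01, -5.00536072e+01, -5.30855941e-04,
        1.52013742e-02,  2.10420737e-06]), 'tool_pos': array([151.60909671, 579.95831304, 230.23008236]), 'tcp_rot': array([-1.79894138e+02, -9.40139817e-03,  1.65344057e+02]), 'ft_force': array([-0.89871193, -0.05950414, -0.64735447]), 'wrist_torque': array([ 0.04572697,  0.00625278, -0.0402288 ]), 'grip_force': 0.0, 'finger_gap': 85.40397918622313}
scene [[531.8310549980091, 0.0, 269.5942988574525], [0.0, 531.8310549980091, 199.53993305331852], [0.0, 0.0, 1.0]] [-496.09191141254263, -683.8770442492196, 1077.0882054669905]
side [[524.5257771973912, 0.0, 278.95392981316746], [0.0, 524.5257771973912, 205.63130126122184], [0.0, 0.0, 1.0]] [450.927963789929, 1182.6242409472736, 957.7988401454182]
wrist [[311.9426737658226, 0.0, 279.99792716569874], [0.0, 311.9426737658226, 210.51839185694294], [0.0, 0.0, 1.0]] [79.47878294615107, 599.1458845910017, 373.5307068385106]
```

View pics/scene0.png

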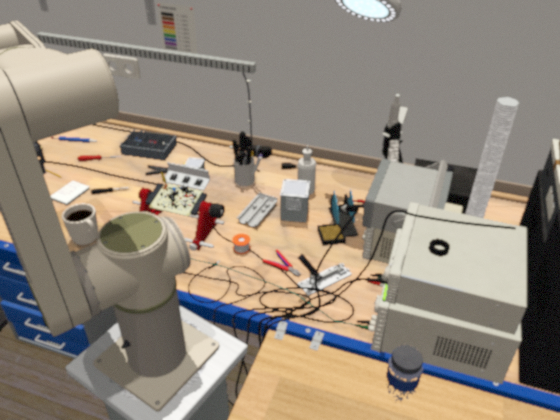

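View pics/side0.png

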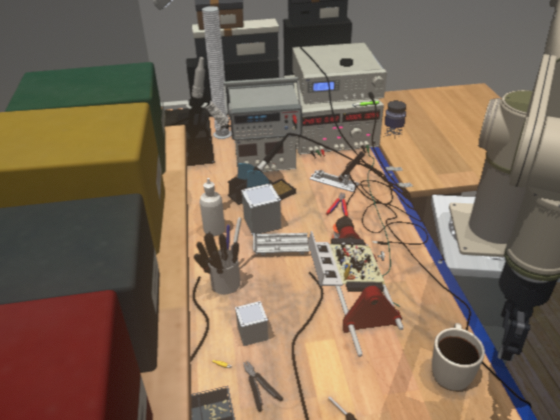

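The scene picture shows the tray near (258,210), the larger box at (294,200) and the spoon and rest at (326,277). In the side picture they are at (282,244), (261,205) and (334,180).

```bash
cat > h.py <<'E'
import numpy as np,cv2,pickle
from scipy.spatial.transform import Rotation as Ro
def load(n): return pickle.load(open(f"pics/{n}.pkl","rb"))
def tri(*obs):  # (cam,(u,v))...
    A=[];b=[]
    for d,p in obs:
        ray=d["R"].T@np.linalg.inv(d["mtx"])@np.array([*p,1.]);ray/=np.linalg.norm(ray)
        c=-d["R"].T@d["t"];P=np.eye(3)-np.outer(ray,ray);A.append(P);b.append(P@c)
    x=np.linalg.lstsq(np.vstack(A),np.hstack(b),rcond=None)[0]
    return x
def plane(d,p,z):
    ray=d["R"].T@np.linalg.inv(d["mtx"])@np.array([*p,1.]);c=-d["R"].T@d["t"]
    return c+ray*(z-c[2])/ray[2]
def proj(d,X):
    c=np.atleast_2d(X)@d["R"].T+d["t"];q=c@d["mtx"].T;return q[:,:2]/q[:,2:]
def snap(n,tag):
    from bench import eyes
    d=eyes.snapshot(n);pickle.dump(d,open(f"pics/{tag}.pkl","wb"));cv2.imwrite(f"pics/{tag}.png",cv2.cvtColor(d["img"],cv2.COLOR_RGB2BGR));return d
def delta(p0,R0,p1,R1):
    return np.round(R0.T@(np.array(p1)-p0)/10,3), np.round(Ro.from_matrix(R0.T@R1).as_rotvec(),4)
def rpy(a): return Ro.from_euler("xyz",a,degrees=True).as_matrix()
E
python3 - <<'E'
from h import *
s,d,w=load("scene0"),load("side0"),load("wrist0")
for n,a,b in [("box top",(295,187),(261,194)),("tray",(258,210),(283,244)),("rest",(326,277),(334,180)),("bottle",(307,153),(208,187)),("reel",(241,240),(346,222))]:
    X=tri((s,a),(d,b));print(n,X,proj(s,X),proj(d,X))
print("wrist axes",w["R"]); print(rpy([-180,0,165.34]))
E
```

```text
box top [648.96880683  28.148143   106.64298333] [[294.8572891  187.15357277]] [[260.83609839 193.82881603]]
tray [580.26263105 124.554466    15.08039725] [[257.43877657 210.50613332]] [[282.33307508 243.39420291]]
rest [ 452.21273141 -203.32104305    7.29190117] [[325.41121072 277.54568723]] [[333.47890159 179.52599241]]
bottle [783.63656029  68.39051516 148.99339649] [[307.19489509 152.75738599]] [[208.2495194  187.28755052]]
reel [410.46912159  57.94129911  46.76035114] [[241.43032313 239.65490619]] [[346.46216932 222.36769428]]
wrist axes [[ 0.25327153  0.96739423 -0.00139413]
 [ 0.92556353 -0.24190022  0.29123262]
 [ 0.28139951 -0.07505129 -0.95665125]]
[[-9.67444674e-01  2.53082603e-01 -3.09936799e-17]
 [ 2.53082603e-01  9.67444674e-01 -1.18477802e-16]
 [ 0.00000000e+00 -1.22464680e-16 -1.00000000e+00]]
```

```bash
python3 - <<'E'
from h import *
p0=np.array([151.789,580.487,231.292]);R0=rpy([180,0,165.344])
print(delta(p0,R0,[520,0,290],rpy([180,0,90])))
E
```

```text
(array([-50.31 , -46.844,  -5.871]), array([ 0.   , -0.   ,  1.315]))
```

```bash
python3 -m handwheel '{"series": [[[-4,-4,-3,0,0,0.1,1],[-8,-8,-5.87,0,0,0.25,1],[-12,-12,-5.87,0,0,0.4,1],[-16.5,-16,-5.87,0,0,0.55,1],[-21,-20,-5.87,0,0,0.7,1],[-25.5,-24,-5.87,0,0,0.85,1],[-30,-28,-5.87,0,0,1.0,1],[-34.5,-32,-5.87,0,0,1.15,1],[-39,-36.5,-5.87,0,0,1.315,1],[-43.5,-41,-5.87,0,0,1.315,1],[-48,-45,-5.87,0,0,1.315,1],[-50.31,-46.84,-5.87,0,0,1.315,1]]]}'; python3 - <<'E'
from h import *
snap("wrist","w1")
import cv2
i=cv2.imread("pics/w1.png");cv2.imwrite("pics/w1b.png",cv2.resize(i,(800,600),interpolation=cv2.INTER_CUBIC))
E
```

```text
time: 1.65
tool_pos: [520.8, -3.0, 289.4]
tcp_rot: [-180.0, 0.0, 89.8]
ft_force: [-0.7, 0.6, -0.3]
finger_gap: 85.6
grip_force: 0.0
```

View pics/w1b.png

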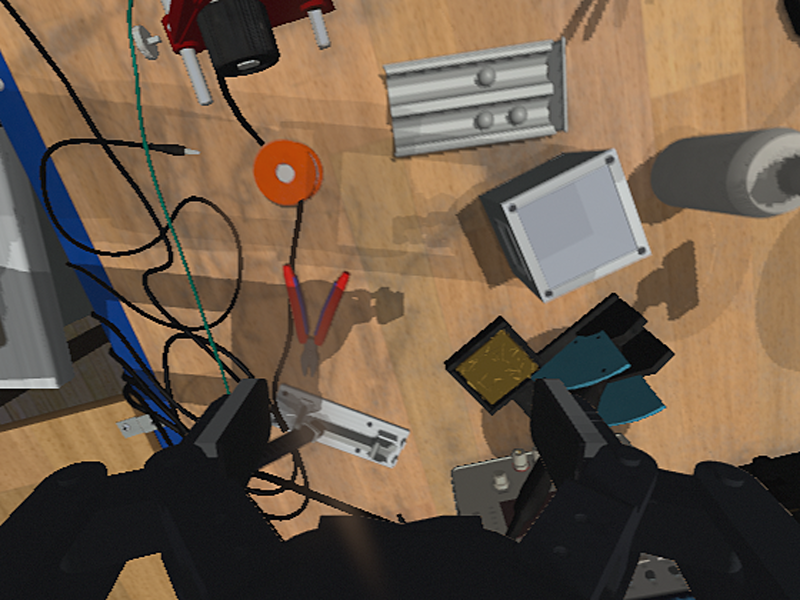

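The wrist picture (800 px copy) shows:
- **Tray:** about (478,97). The left groove's ball is at (485,76) and the right groove's balls are at (485,120) and (518,115). The stop plate is at the right end.
- **Larger box:** top at (580,225), front facing left.
- **Spoon in its rest:** about (345,425), nose to the right and down at (400,445).

Next I'll take closer views.

```bash
python3 - <<'E'
from h import *
w=load("w1");k=.7
for n,p,z in [("restnose",(400,447),5),("rest rear",(288,400),5),("reel",(286,173),36),("tray tl",(387,70),21),("tray bl",(397,156),21),("tray tr",(553,42),21),("tray br",(560,130),21),("boxtl",(507,205),104),("boxbl",(547,300),104),("boxtr",(614,150),104),("boxbr",(650,252),104)]:
    print(n,plane(w,(p[0]*k,p[1]*k),z).round(1))
from bench import status
s=status.sense();print(s["tool_pos"],s["tcp_rot"])
p0=np.array([520,0,290.]);R0=rpy([180,0,90])
print(delta(p0,R0,[540,60,250],rpy([180,0,15])))
p0=np.array([540,60,250.]);R0=rpy([180,0,15])
print(delta(p0,R0,[360,-180,250],rpy([180,0,-22])))
E
```

```text
restnose [ 519.5 -229.4    5. ]
rest rear [ 399.1 -170.3    5. ]
reel [422.9  65.1  36. ]
tray tl [509.8 147.2  21. ]
tray bl [517.8  78.9  21. ]
tray tr [646.2 167.4  21. ]
tray br [658.8  99.8  21. ]
boxtl [597.8  43.5 104. ]
boxbl [633.4 -28.4 104. ]
boxtr [670.   80.9 104. ]
boxbr [706.7   8.8 104. ]
[521.85005875  -4.70271291 289.0711676 ] [-1.79976955e+02  9.71609090e-02  8.97866508e+01]
(array([6., 2., 4.]), array([ 0.   , -0.   ,  1.309]))
(array([-23.598,  18.523,   0.   ]), array([-0.    , -0.    ,  0.6458]))
```

```bash
python3 -m handwheel '{"series": [[[1,0.3,0.7,0,0,0.17,1],[2,0.7,1.4,0,0,0.34,1],[3,1,2,0,0,0.51,1],[4,1.3,2.7,0,0,0.68,1],[5,1.7,3.4,0,0,0.85,1],[6,2,4,0,0,1.02,1],[6,2,4,0,0,1.18,1],[6,2,4,0,0,1.309,1],[6,2,4,0,0,1.309,1],[6,2,4,0,0,1.309,1]]]}'; python3 - <<'E'
from h import *
from bench import status
d=snap("wrist","w2");s=status.sense();print(s["tool_pos"],s["tcp_rot"])
E
python3 -m handwheel '{"series": [[[-4,3,0,0,0,0.1,1],[-8,6.2,0,0,0,0.25,1],[-12,9.4,0,0,0,0.4,1],[-16,12.5,0,0,0,0.55,1],[-20,15.7,0,0,0,0.6458,1],[-23.6,18.52,0,0,0,0.6458,1],[-23.6,18.52,0,0,0,0.6458,1],[-23.6,18.52,0,0,0,0.6458,1]]]}'; python3 - <<'E'
from h import *
from bench import status
d=snap("wrist","w3");s=status.sense();print(s["tool_pos"],s["tcp_rot"])
a=cv2.imread("pics/w2.png");b=cv2.imread("pics/w3.png")
cv2.imwrite("pics/w23.png",np.hstack([cv2.resize(a,(400,300),interpolation=cv2.INTER_AREA),cv2.resize(b,(400,300),interpolation=cv2.INTER_AREA)]))
E
```

```text
time: 2.95
tool_pos: [539.9, 60.1, 249.9]
tcp_rot: [-180.0, 0.0, 15.2]
ft_force: [-0.7, 0.3, 0.1]
finger_gap: 85.0
grip_force: 0.0
[539.90511918  60.08696234 249.92895998] [-1.79996752e+02  7.12086904e-03  1.51376993e+01]
time: 4.0
tool_pos: [360.1, -179.9, 250.1]
tcp_rot: [-180.0, -0.0, -22.0]
ft_force: [0.7, -0.3, -0.5]
finger_gap: 85.2
grip_force: 0.0
[ 360.37917359 -179.45093074  250.06072604] [-1.79978781e+02 -1.41713030e-02 -2.19414139e+01]
```

View pics/w23.png

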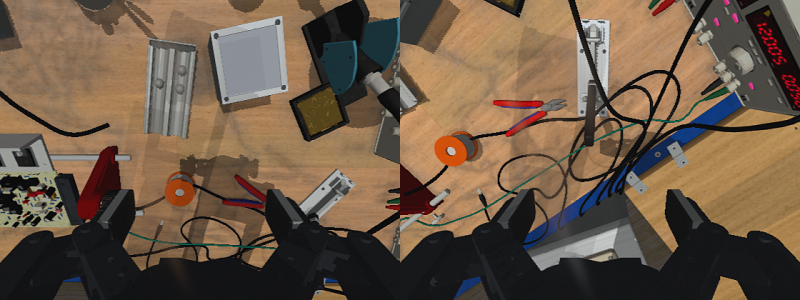

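w2 (left) shows the tray at composite (170,85) and the box top at (248,60). w3 (right) shows the rest at (593,60) and the black handle at (590,112). Next I'll refine the poses by fitting model edges.

```bash
cat > fit.py <<'E'
from h import *
from scipy.optimize import minimize
def rect(x0,x1,y0,y1,z): c=[(x0,y0,z),(x1,y0,z),(x1,y1,z),(x0,y1,z)];return [(c[i],c[(i+1)%4]) for i in range(4)]
tray=rect(-70,70,-35,35,21)[1:]+[((-70,-35,21),(66,-35,21))]
for y in (17,-17):
    for o in (-12.5,12.5): tray.append(((-70,y+o,21),(66,y+o,21)))
tray=tray[:0]+[((-70,-35,21),(66,-35,21)),((-70,35,21),(66,35,21)),((-70,-35,21),(-70,-29.5,21)),((-70,-4.5,21),(-70,4.5,21)),((-70,29.5,21),(-70,35,21))]+tray[4:]
box=rect(0,86,-42,42,104)+[((0,-42,0),(0,42,0)),((0,42,0),(0,42,104))]
plate=rect(-130,20,-26,26,5)
n=np.array([.866,0,.5])*9
handle=[]
for y in (6,-6):
  a=np.array([-82,y,22+5.]);a=np.array([-75,y,15.])+n+np.array([-.5,0,.866])*30;b=np.array([-142.5,y,132.])+n
  handle.append((a,b))
def samp(segs,step=2):
    P=[];T=[]
    for a,b in segs:
        a,b=np.array(a,float),np.array(b,float);m=max(2,int(np.linalg.norm(b-a)/step));t=np.linspace(.03,.97,m)[:,None];P.append(a+(b-a)*t);T.append(np.repeat((b-a)[None]/np.linalg.norm(b-a),m,0))
    return np.vstack(P),np.vstack(T)
G={}
def grad(tag,sig):
    if (tag,sig) not in G:
        g=cv2.cvtColor(load(tag)["img"],cv2.COLOR_RGB2GRAY).astype(np.float32);g=cv2.GaussianBlur(g,(0,0),sig)
        G[tag,sig]=(cv2.Sobel(g,cv2.CV_32F,1,0),cv2.Sobel(g,cv2.CV_32F,0,1))
    return G[tag,sig]
def score(p,segs,tags,sig,z=0):
    P,T=samp(segs);c,s=np.cos(p[2]),np.sin(p[2]);M=np.array([[c,-s,0],[s,c,0],[0,0,1]])
    X=P@M.T+[p[0],p[1],z];Y=X+T@M.T
    tot=0
    for t in tags:
        d=load_c(t);u=proj(d,X);v=proj(d,Y)-u;v/=np.linalg.norm(v,axis=1)[:,None]
        gx,gy=[cv2.remap(g,u[:,:1].astype(np.float32),u[:,1:].astype(np.float32),cv2.INTER_LINEAR)[:,0] for g in grad(t,sig)]
        tot+=np.mean(np.minimum(np.abs(-gx*v[:,1]+gy*v[:,0]),80))
    return -tot/len(tags)
C={}
def load_c(t):
    if t not in C:C[t]=load(t)
    return C[t]
def fit(p,segs,tags,z=0,spread=12):
    p=np.array([p[0],p[1],np.radians(p[2])]);rng=np.random.default_rng(0)
    c=p+rng.normal(size=(1500,3))*[spread/2,spread/2,.04];sc=[score(q,segs,tags,2.,z) for q in c]
    best=[]
    for i in np.argsort(sc)[:6]:
        q=c[i]
        for sig in(1.5,.8):
            S=np.array([[0,0,0],[2,0,0],[0,2,0],[0,0,.02]]);r=minimize(score,q,(segs,tags,sig,z),method="Nelder-Mead",options=dict(initial_simplex=q+S));q=r.x
        best.append((r.fun,q))
    f,q=min(best,key=lambda b:b[0]);return np.array([q[0],q[1],np.degrees(q[2])]).round(2),round(f,1)
E
cat > a.py <<'E'
from fit import *
for nm,p,sg,tg in [("tray",(583,124,8.5),tray,["w1","w2"]),("box",(615.6,7.6,26),box,["w1","w2"]),("plate",(498,-219,-25),plate,["w2","w3","w1"]),("spoonrest",(498,-219,-25),plate+handle*3,["w3"])]:
    print(nm,fit(p,sg,tg),[fit(p,sg,[t]) for t in tg])
E
python3 a.py
```

```text
tray (array([582.04, 124.81,   7.6 ]), np.float64(-73.7)) [(array([583.11, 123.65,   7.6 ]), np.float64(-79.1)), (array([581.98, 124.84,   7.59]), np.float64(-73.2))]
box (array([611.16,   7.3 ,  26.53]), np.float64(-69.0)) [(array([611.74,   7.08,  26.58]), np.float64(-64.2)), (array([611.01,   7.09,  27.11]), np.float64(-75.2))]
plate (array([ 501.43, -224.48,  -22.51]), np.float64(-62.0)) [(array([ 492.7 , -221.72,  -23.85]), np.float64(-45.5)), (array([ 501.03, -223.94,  -22.14]), np.float64(-72.3)), (array([ 501.87, -224.74,  -22.62]), np.float64(-67.7))]
spoonrest (array([ 501.35, -224.63,  -22.6 ]), np.float64(-70.8)) [(array([ 501.35, -224.63,  -22.6 ]), np.float64(-70.8))]
```

```bash
python3 - <<'E'
from h import *
p0=np.array([360,-180,250.]);R0=rpy([180,0,-22]);S=rpy([0,0,-22.5]);o=np.array([501.35,-224.5,5])
g=o+S@[-122.5,0,92];print(g)
for z in (140,g[2]-19): print(delta(p0,R0,[g[0],g[1],z],rpy([180,0,-22.5])))
E
cat > stat.py <<'E'
from bench import status
s=status.sense();print(round(s["time"],2),s["tool_pos"].round(1),s["tcp_rot"].round(2),s["ft_force"].round(1),round(s["finger_gap"],1))
E
```

```text
[ 388.17475727 -177.62127954   97.        ]
(array([ 2.523, -1.276, 11.   ]), array([ 0.    , -0.    ,  0.0087]))
(array([ 2.523, -1.276, 17.2  ]), array([ 0.    , -0.    ,  0.0087]))
```

```bash
python3 -m handwheel '{"series": [[[1.2,-0.6,4,0,0,0.0087,1],[2.52,-1.28,8,0,0,0.0087,1],[2.52,-1.28,11,0,0,0.0087,1],[2.52,-1.28,11,0,0,0.0087,1],[2.52,-1.28,11,0,0,0.0087,1]]]}'; python3 - <<'E'
from fit import *
d=snap("wrist","w4");import stat
for t in (["w4"],["w3","w4"]):
  print(fit((501.35,-224.5,-22.5),plate,t),fit((501.35,-224.5,-22.5),handle,t,spread=4),fit((501.35,-224.5,-22.5),plate+handle*2,t))
# overlay
i=cv2.cvtColor(d["img"],cv2.COLOR_RGB2BGR);P,_=samp(plate+handle,4);S=rpy([0,0,-22.5])
i=cv2.resize(i,(800,600),interpolation=cv2.INTER_CUBIC)
for u in proj(d,P@S.T+[501.35,-224.5,0]): cv2.circle(i,tuple(int(v) for v in u*800/560),1,(0,255,0),-1)
cv2.imwrite("pics/w4o.png",i)
E
python3 stat.py
```

```text
time: 4.68
tool_pos: [389.0, -177.2, 141.3]
tcp_rot: [180.0, -0.1, -22.4]
ft_force: [0.3, 0.1, 0.3]
finger_gap: 85.4
grip_force: 0.0
(array([ 501.09, -224.51,  -22.94]), np.float64(-70.8)) (array([ 500.77, -225.47,  -23.59]), np.float64(-72.3)) (array([ 501.09, -224.65,  -23.11]), np.float64(-71.1))
(array([ 500.47, -224.19,  -22.93]), np.float64(-70.5)) (array([ 498.47, -223.65,  -23.04]), np.float64(-70.8)) (array([ 501.17, -224.49,  -22.86]), np.float64(-70.6))
4.72 [ 389.3 -177.7  141.8] [ 1.7998e+02 -1.4000e-01 -2.2440e+01] [-0.  0.  0.] 85.5
```

View pics/w4o.png

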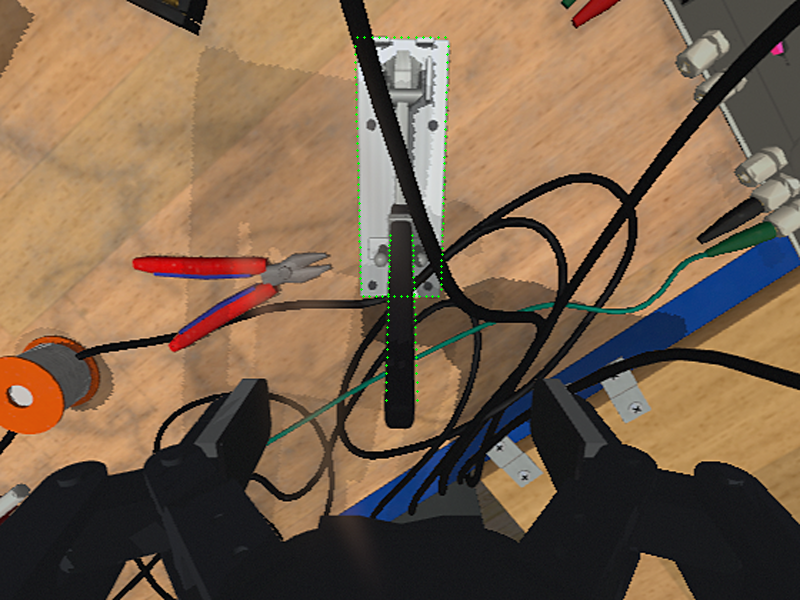

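The overlay fits the rest and the handle well. A dark cable crosses the picture from (350,0) to (450,290), so I'll check how high it hangs.

```bash
python3 - <<'E'
from h import *
d4=load("w4")
for p in [(352,10),(370,60),(385,120),(408,190),(440,265)]:
    p=np.array(p)*.7
    out=[]
    for z in range(0,260,20):
        X=plane(d4,p,z);row=[z]
        for t in ("w3","w1","scene0","side0"):
            d=load(t);u=proj(d,X)[0].astype(int)
            if 0<=u[0]<559 and 0<=u[1]<419: row.append(int(d["img"][u[1]-1:u[1]+2,u[0]-1:u[0]+2].max(2).min()))
            else: row.append(-1)
        out.append(row)
    print(p,out)
E
```

```text
[246.4   7. ] [[0, 16, 180, 230, 213], [20, 16, 168, 222, 212], [40, 16, 182, 225, 225], [60, 16, 185, 225, 215], [80, 19, 180, 190, 174], [100, 19, 176, 13, 83], [120, 20, 158, 101, 123], [140, 20, 21, 56, 78], [160, 20, 38, 103, 105], [180, 4, 27, 53, 105], [200, 4, 21, 92, 64], [220, 6, -1, 95, 61], [240, 10, -1, 94, 81]]
[259.  42.] [[0, 0, 186, 153, 176], [20, 0, 64, 220, 164], [40, 0, 123, 230, 214], [60, 17, 116, 228, 207], [80, 17, 164, 226, 183], [100, 8, 175, 76, 92], [120, 21, 173, 18, 89], [140, 23, 45, 67, 93], [160, 20, 41, 143, 107], [180, 23, 21, 59, 106], [200, 22, 20, 63, 69], [220, 11, -1, 85, 61], [240, 9, -1, 84, 63]]
[269.5  84. ] [[0, 30, 55, 109, 200], [20, 30, 61, 215, 100], [40, 32, 139, 234, 194], [60, 31, 182, 233, 217], [80, 34, 176, 229, 202], [100, 33, 171, 170, 159], [120, 34, 54, 25, 60], [140, 27, 47, 93, 106], [160, 21, 23, 143, 107], [180, 13, 21, 130, 106], [200, 10, 20, 63, 95], [220, 14, -1, 64, 88], [240, 9, -1, 61, 54]]
[285.6 133. ] [[0, 32, 77, 156, 104], [20, 36, 146, 106, 135], [40, 32, 145, 228, 213], [60, 34, 164, 223, 210], [80, 36, 162, 220, 208], [100, 36, 162, 129, 139], [120, 36, 170, 130, 101], [140, 30, 172, 20, 107], [160, 28, 23, 143, 108], [180, 25, 20, 142, 97], [200, 20, 21, 103, 65], [220, 33, -1, 120, 71], [240, 15, -1, 46, 59]]
[308.  185.5] [[0, 19, 31, 171, 82], [20, 22, 29, 43, 85], [40, 21, 32, 41, 65], [60, 20, 140, 53, 62], [80, 21, 162, 132, 151], [100, 22, 6, 127, 166], [120, 25, 180, 159, 113], [140, 27, 169, 214, 77], [160, 31, 11, 16, 69], [180, 29, 20, 144, 86], [200, 37, 21, 114, 96], [220, 29, -1, 209, 69], [240, 20, -1, 66, 59]]
```

```bash
python3 -m handwheel '{"series": [[[0,-2,-3,0,0,0,1],[0,-4,-5,0,0,0,1],[0,-4,-5,0,0,0,1]]]}'; python3 - <<'E'
from h import *
snap("wrist","w5");d4=load("w4")
for p in [(352,10),(370,60),(385,120),(408,190),(440,265),(620,140),(720,70)]:
    p=np.array(p)*.7
    for z in range(0,280,10):
        X=plane(d4,p,z);row=[]
        for t in ("w5","w2","w1","scene0"):
            d=load(t);u=proj(d,X)[0].astype(int)
            row.append(int(d["img"][u[1],u[0]].max()) if 0<=u[0]<559 and 0<=u[1]<419 else -1)
        if 0<=row[0]<45: print((p/.7).round(),z,X.round(0),row,proj(load("scene0"),X)[0].round())
E
```

```text
time: 5.1
tool_pos: [405.7, -140.7, 193.7]
tcp_rot: [180.0, -0.4, -22.4]
ft_force: [0.9, -0.2, -0.6]
finger_gap: 85.6
grip_force: 0.0
[352.  10.] 130 [ 504. -209.  130.] [19, 183, 178, 66] [340. 235.]
[352.  10.] 140 [ 501. -209.  140.] [15, 164, 21, 96] [339. 233.]
[352.  10.] 150 [ 498. -209.  150.] [10, 139, 29, 143] [339. 230.]
[370.  60.] 110 [ 494. -209.  110.] [0, 159, 190, 33] [337. 243.]
[370.  60.] 120 [ 492. -209.  120.] [16, 157, 178, 27] [337. 240.]
[370.  60.] 130 [ 490. -209.  130.] [16, 11, 30, 77] [337. 238.]
[370.  60.] 140 [ 488. -209.  140.] [8, 151, 49, 121] [337. 235.]
[385. 120.] 60 [ 479. -207.   60.] [44, 167, 183, 236] [332. 259.]
[385. 120.] 110 [ 474. -206.  110.] [0, 159, 164, 186] [333. 246.]
[385. 120.] 120 [ 473. -206.  120.] [15, 23, 62, 37] [333. 244.]
[385. 120.] 130 [ 472. -206.  130.] [16, 25, 176, 33] [333. 241.]
[385. 120.] 140 [ 471. -206.  140.] [10, 25, 49, 135] [333. 238.]
[408. 190.] 100 [ 447. -205.  100.] [0, 21, 169, 167] [327. 254.]
[408. 190.] 110 [ 448. -205.  110.] [15, 24, 41, 124] [327. 251.]
[408. 190.] 120 [ 448. -205.  120.] [14
[... 888 characters left out ...]
416. -206.  110.] [15, 41, 193, 198] [322. 258.]
[440. 265.] 220 [ 442. -206.  220.] [9, -1, -1, 227] [329. 221.]
[440. 265.] 260 [ 452. -205.  260.] [14, -1, -1, 80] [332. 206.]
[620. 140.] 230 [ 450. -230.  230.] [13, -1, -1, 81] [339. 220.]
[620. 140.] 240 [ 452. -225.  240.] [1, -1, -1, 98] [338. 215.]
[720.  70.] 150 [ 447. -296.  150.] [0, -1, -1, 228] [359. 254.]
[720.  70.] 160 [ 448. -289.  160.] [3, -1, -1, 216] [357. 250.]
[720.  70.] 170 [ 449. -282.  170.] [14, -1, -1, 162] [355. 246.]
[720.  70.] 180 [ 449. -275.  180.] [14, -1, -1, 163] [354. 242.]
[720.  70.] 190 [ 450. -269.  190.] [12, -1, -1, 130] [352. 237.]
[720.  70.] 200 [ 451. -262.  200.] [13, -1, -1, 50] [350. 233.]
```

```bash
python3 - <<'E'
from h import *
d=snap("scene","s5");a=cv2.imread("pics/s5.png")[200:320,260:420];b=cv2.imread("pics/w5.png")
cv2.imwrite("pics/c5.png",np.hstack([cv2.resize(a,(400,300),interpolation=cv2.INTER_CUBIC),cv2.resize(b,(400,300),interpolation=cv2.INTER_AREA)]))
E
```

```text
(no output)
```

View pics/c5.png

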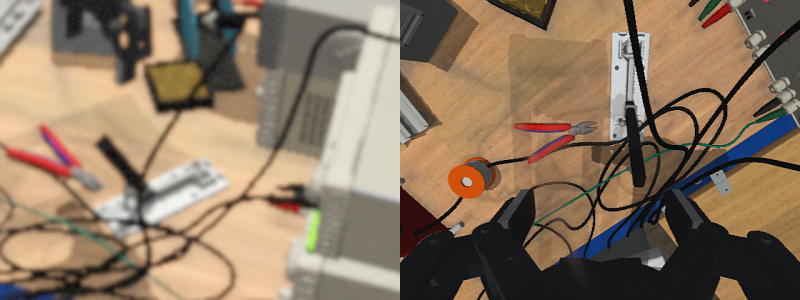

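The scene crop shows a thin cable strung diagonally over the stem from about (205,60) to (140,190), at roughly 90–140 mm height and to the right of the handle. I'll approach with the fingers only partly open and leave the rest low and to the left, under the cable.

```bash
python3 -m handwheel '{"series": [[[0,2,1,0,0,0.007,0.35],[0,3.92,3,0,0,0.007,0.35],[0,3.92,5,0,0,0.007,0.35],[0,3.92,7.5,0,0,0.007,0.35],[0,3.92,10,0,0,0.007,0.35],[0,3.92,11.2,0,0,0.007,0.35],[0,3.92,11.2,0,0,0.007,0.35],[0,3.92,11.2,0,0,0.007,0.1],[0,3.92,11.2,0,0,0.007,0.05],[0,3.92,11.2,0,0,0.007,0.05],[0,3.92,11.2,0,0,0.007,0.05],[0,3.92,11.2,0,0,0.007,0.05]]]}' 100; python3 - <<'E'
from fit import *
snap("wrist","w6")
import stat
E
python3 stat.py
```

```text
time: 6.7
tool_pos: [389.0, -177.2, 79.0]
tcp_rot: [180.0, -0.1, -22.9]
ft_force: [-1.6, 1.0, 5.9]
finger_gap: 10.8
grip_force: 97.6
6.75 [ 389.  -177.2   79. ] [ 1.7998e+02 -9.0000e-02 -2.2890e+01] [-2.3  0.3  7.2] 10.5
```

```bash
cat >> h.py <<'E'
TR=(np.array([582.04,124.81,0]),rpy([0,0,7.6]));BX=(np.array([611.16,7.3,0]),rpy([0,0,26.6]))
TS=np.array([-121.7,0,74.])  # TCP in spoon frame
def goal(O,th,pitch=0): # spoon origin world, yaw deg, nose-down pitch deg
    S=rpy([0,pitch,th]);return np.array(O)+S@TS, S@rpy([180,0,0])
def inv(F,X): return F[1].T@(np.array(X)-F[0])
E
python3 - <<'E'
from fit import *
w1,w2=load("w1"),load("w2")
for n,p in [("knob",(240,68)),("knob",(278,60)),("redfoot",(200,100)),("rod",(325,40))]:
    print(n,[plane(w1,np.array(p)*.7,z).round(0)[:2].tolist() for z in (0,40,80)])
for t in ("w1","w2"):
    d=load(t);M=[]
    g=cv2.GaussianBlur(cv2.cvtColor(d["img"],cv2.COLOR_RGB2GRAY).astype(np.float32),(0,0),.7);gx,gy=cv2.Sobel(g,-1,1,0),cv2.Sobel(g,-1,0,1)
    for yy in (17,-17):
        res=[]
        for x in np.arange(-50,62,.5):
            c=TR[0]+TR[1]@[x,yy,15.5]
            cam=-d["R"].T@d["t"];v=cam-c;v/=np.linalg.norm(v);a=np.cross(v,[0,0,1]);a/=np.linalg.norm(a);b=np.cross(v,a)
            k=np.linspace(0,2*np.pi,40,endpoint=False);u=proj(d,c+7.5*(np.outer(np.cos(k),a)+np.outer(np.sin(k),b)));u0=proj(d,c)[0]
            nn=u-u0;nn/=np.linalg.norm(nn,axis=1)[:,None];f=u.astype(np.float32)
            s=cv2.remap(gx,f[:,:1],f[:,1:],1)[:,0]*nn[:,0]+cv2.remap(gy,f[:,:1],f[:,1:],1)[:,0]*nn[:,1]
            res.append((abs(s).clip(0,80).mean(),x))
        res.sort(reverse=True);print(t,yy,[(round(float(a)),float(b)) for a,b in res[:6]])
print(inv(TR,plane(w1,np.array([485,76])*.7,15.5)),inv(TR,plane(w1,np.array([485,120])*.7,15.5)),inv(TR,plane(w1,np.array([518,115])*.7,15.5)))
# moves
pg=np.array([388.5,-176.9,78]);Rg=rpy([180,0,-22.9])
for nm,O,z in (("hi",(-48,17),70),("lo",(-48,17),16)):
    o=TR[0]+TR[1]@[*O,z];P,R=goal(o,7.6);print(nm,o,P,delta(pg,Rg,P,R))
E
```

```text
knob [[381.0, 153.0], [394.0, 146.0], [407.0, 138.0]]
knob [[414.0, 159.0], [424.0, 151.0], [434.0, 143.0]]
redfoot [[342.0, 127.0], [359.0, 122.0], [375.0, 117.0]]
rod [[456.0, 175.0], [462.0, 165.0], [468.0, 155.0]]
w1 17 [(63, 13.5), (63, 14.0), (61, 13.0), (60, 11.0), (58, 10.5), (58, 14.5)]
w1 -17 [(62, 38.5), (61, 9.5), (60, 6.5), (60, 38.0), (59, 7.0), (59, 9.0)]
w2 17 [(69, 13.5), (67, 13.0), (65, 12.5), (61, 14.0), (61, 12.0), (59, 11.5)]
w2 -17 [(59, 37.5), (58, 37.0), (58, 8.5), (55, 8.0), (55, 9.0), (54, 35.5)]
[13.03690004 16.90977583 15.5       ] [ 10.25068303 -17.73797903  15.5       ] [ 38.94209993 -17.58866523  15.5       ]
hi [532.21329543 135.31235745  70.        ] [411.58236418 119.21675476 144.        ] (array([ -9.396, -28.176,  -6.6  ]), array([-0.    ,  0.    , -0.5323]))
lo [532.21329543 135.31235745  16.        ] [411.58236418 119.21675476  90.        ] (array([ -9.396, -28.176,  -1.2  ]), array([-0.    ,  0.    , -0.5323]))
```

```bash
python3 - <<'E'
from fit import *
pg=np.array([388.5,-176.9,78]);Rg=rpy([180,0,-22.9])
for nm,O,z in (("hi",(-24,-17),60),("lo",(-24,-17),18)):
    o=TR[0]+TR[1]@[*O,z];P,R=goal(o,7.6);print(nm,o,P,delta(pg,Rg,P,R))
E
python3 -m handwheel '{"series": [[[0,0,-1,0,0,0,0.05],[0,0,-2.5,0,0,0,0.05],[0,0,-4,0,0,0,0.05],[0,0,-5,0,0,0,0.05],[0,-1.5,-5.2,0,0,0,0.05],[0,-4,-5.2,0,0,0,0.05],[0,-7,-5.2,0,0,0,0.05],[0,-7,-5.2,0,0,0,0.05]]]}'; python3 stat.py
```

```text
hi [560.49918567 104.78518245  60.        ] [439.86825442  88.68957976 134.        ] (array([ -5.603, -26.465,  -5.6  ]), array([-0.    ,  0.    , -0.5323]))
lo [560.49918567 104.78518245  18.        ] [439.86825442  88.68957976  92.        ] (array([ -5.603, -26.465,  -1.4  ]), array([-0.    ,  0.    , -0.5323]))
time: 7.75
tool_pos: [416.0, -110.0, 129.5]
tcp_rot: [-180.0, 0.1, -22.7]
ft_force: [-0.7, -0.3, -0.7]
finger_gap: 10.7
grip_force: 97.6
7.75 [ 416.  -110.   129.5] [-1.7996e+02  6.0000e-02 -2.2750e+01] [-0.7 -0.3 -0.7] 10.7
```

```bash
python3 -m handwheel '{"series": [[[-1,-3.5,-0.4,0,0,-0.1,0.05],[-2,-7,-0.4,0,0,-0.2,0.05],[-3,-10.5,-0.4,0,0,-0.3,0.05],[-4,-14,-0.4,0,0,-0.4,0.05],[-5,-17.5,-0.4,0,0,-0.5,0.05],[-5.6,-19.47,-0.4,0,0,-0.532,0.05],[-5.6,-19.47,1.5,0,0,-0.532,0.05],[-5.6,-19.47,3.0,0,0,-0.532,0.05],[-5.6,-19.47,3.0,0,0,-0.532,0.05],[-5.6,-19.47,3.0,0,0,-0.532,0.05]]]}'; python3 - <<'E'
from fit import *
d=snap("wrist","w7")
p0=(582.04,124.81,7.6)
print(fit(p0,tray,["w7"],spread=6))
i=d["img"][0:210,160:440];cv2.imwrite("pics/w7c.png",cv2.resize(cv2.cvtColor(i,cv2.COLOR_RGB2BGR),(800,600),interpolation=cv2.INTER_CUBIC))
for X in ([-24,-17,26],[-10,-17,26],[8.5,-17,15.5]): 
    u=proj(d,TR[0]+TR[1]@X)[0];print(X,u,(u-[160,0])*800/280)
E
python3 stat.py
```

```text
time: 9.0
tool_pos: [440.0, 88.5, 100.2]
tcp_rot: [180.0, 0.0, 7.5]
ft_force: [0.0, 0.1, -2.1]
finger_gap: 10.7
grip_force: 97.9
(array([576.15, 124.37,   7.56]), np.float64(-41.5))
[-24, -17, 26] [279.85409125  35.59206287] [342.44026073 101.6916082 ]
[-10, -17, 26] [279.82133965   9.8436039 ] [342.34668471  28.12458256]
[8.5, -17, 15.5] [279.79465968 -18.6522451 ] [342.27045622 -53.29212887]
9.05 [440.3  88.6 100.6] [ 1.80e+02 -4.00e-02  7.54e+00] [-0.1  0.7 -0.8] 10.3
```

View pics/w7c.png

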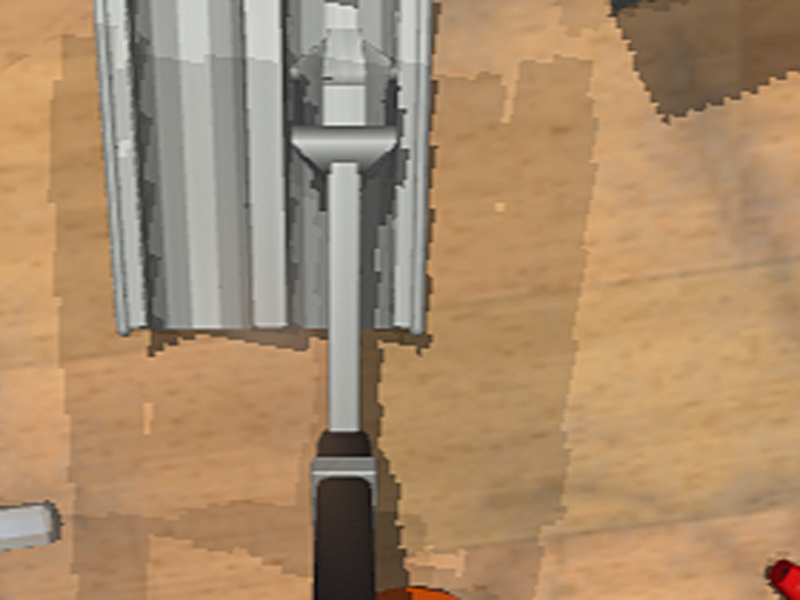

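The crop shows the spoon's pocket at (343,130), midway between the right groove's edges at about 288 and 398, and parallel to the groove. I'll lower it.

```bash
python3 -m handwheel '{"series": [[[0,0,0.8,0,0,0,0.05],[0,0,1.4,0,0,0,0.05],[0,0,1.7,0,0,0,0.05],[0,0,1.85,0,0,0,0.05],[0,0,1.85,0,0,0,0.05]]]}' 110; python3 stat.py
```

```text
time: 9.68
tool_pos: [440.2, 89.0, 82.0]
tcp_rot: [-180.0, -0.0, 7.6]
ft_force: [-2.3, 0.1, 3.0]
finger_gap: 10.7
grip_force: 108.0
9.68 [440.2  89.   82. ] [-1.80e+02 -4.00e-02  7.59e+00] [-2.3  0.1  3. ] 10.7
```

```bash
python3 -m handwheel '{"series": [[[0.6,0,0,0,0,0,0.05],[1.2,0,0,0,0,0,0.05],[1.8,0,0,0,0,0,0.05],[2.4,0,0,0,0,0,0.05],[3,0,0,0,0,0,0.05],[3.6,0,0,0,0,0,0.05],[4.2,0,0,0,0,0,0.05],[4.8,0,0,0,0,0,0.05],[5.4,0,0,0,0,0,0.05],[6,0,0,0,0,0,0.05],[6.3,0,0,0,0,0,0.05],[6.5,0,0,0,0,0,0.05]]]}'; python3 stat.py;python3 -m handwheel '{"series": [[[0.2,0,0,0,0,0,0.05],[0.4,0,0,0,0,0,0.05],[0.55,0,0,0,0,0,0.05],[0.55,0,0,0,0,0,0.05]]]}'; python3 - <<'E'
from fit import *
d=snap("wrist","w8");s=snap("scene","s8");e=snap("side","e8")
E
python3 stat.py
```

```text
time: 11.18
tool_pos: [504.8, 97.6, 82.1]
tcp_rot: [-180.0, -0.0, 7.6]
ft_force: [-4.4, 0.1, 8.7]
finger_gap: 10.4
grip_force: 108.2
11.18 [504.8  97.6  82.1] [-1.80e+02 -2.00e-02  7.59e+00] [-4.4  0.1  8.7] 10.4
time: 11.68
tool_pos: [510.2, 98.3, 82.1]
tcp_rot: [-180.0, -0.0, 7.6]
ft_force: [-4.4, -0.6, 7.4]
finger_gap: 10.2
grip_force: 108.3
11.82 [510.2  98.3  82.1] [-1.80e+02 -3.00e-02  7.58e+00] [-4.9 -0.2  7.3] 10.4
```

```bash
python3 -m handwheel '{"series": [[[0.15,0,0,0,0,0,0.05],[0.3,0,0,0,0,0,0.05],[0.3,0,0,0,0,0,0.05]]]}'; python3 stat.py;  python3 - <<'E'
from fit import *
d=snap("wrist","w8");s=snap("scene","s8");e=snap("side","e8")
u=proj(d,TR[0]+TR[1]@[47,-17,17])[0];print(u)
a=cv2.cvtColor(d["img"],cv2.COLOR_RGB2BGR)[0:140,190:370]
v=proj(e,TR[0]+TR[1]@[40,-17,17])[0].astype(int);print(v)
b=cv2.cvtColor(e["img"],cv2.COLOR_RGB2BGR)[v[1]-35:v[1]+35,v[0]-45:v[0]+45]
cv2.imwrite("pics/c8.png",np.hstack([cv2.resize(a,(400,311),interpolation=cv2.INTER_CUBIC),cv2.resize(b,(400,311),interpolation=cv2.INTER_CUBIC)]))
E
```

```text
time: 12.2
tool_pos: [513.1, 98.7, 82.1]
tcp_rot: [-180.0, -0.0, 7.6]
ft_force: [-4.9, -0.7, 8.0]
finger_gap: 10.3
grip_force: 108.7
12.2 [513.1  98.7  82.1] [-1.80e+02 -1.00e-02  7.59e+00] [-4.9 -0.7  8. ] 10.3
[280.67555157  37.19345885]
[266 239]
```

View pics/c8.png

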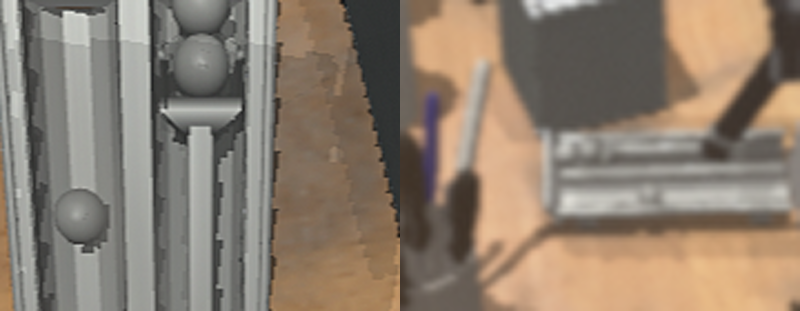

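The left half shows the ball at (202,65) in front of the pocket's back wall at (202,105), with another ball touching ahead of it at (202,10). The push force hasn't risen, so I'll keep pushing.

```bash
for i in 1 2; do python3 -m handwheel '{"series": [[[0.1,0,0,0,0,0,0.05],[0.2,0,0,0,0,0,0.05]]]}'; done; python3 - <<'E'
from fit import *
d=snap("wrist","w9")
for z,x in ((17,49),(17,51),(17,53),(17,55)): print(x,proj(d,TR[0]+TR[1]@[x,-17,z])[0])
E
```

```text
time: 12.6
tool_pos: [514.9, 99.0, 82.1]
tcp_rot: [-180.0, 0.0, 7.6]
ft_force: [-6.1, 0.8, 8.6]
finger_gap: 10.8
grip_force: 108.7
time: 12.85
tool_pos: [517.0, 99.2, 82.1]
tcp_rot: [-180.0, -0.0, 7.6]
ft_force: [-4.5, 1.0, 9.5]
finger_gap: 10.2
grip_force: 108.7
49 [280.67158439  40.81914625]
51 [280.67208593  37.0818216 ]
53 [280.67259063  33.32096309]
55 [280.67309852  29.53634773]
```

```bash
for i in 1 2 3; do python3 -m handwheel '{"series": [[[0.1,0,0,0,0,0,0.05],[0.15,0,0,0,0,0,0.05]]]}' | egrep 'pos|ft'; done
```

```text
tool_pos: [518.6, 99.4, 82.1]
ft_force: [-4.7, 1.2, 7.8]
tool_pos: [520.0, 99.6, 82.1]
ft_force: [-4.8, -0.7, 8.3]
tool_pos: [521.2, 99.8, 82.1]
ft_force: [-8.0, -1.1, 11.0]
```

```bash
python3 - <<'E'
from fit import *
w1,w2,w7=load("w1"),load("w2"),load("w7")
for p in ((387,70),(397,156),(565,40),(567,130),(553,42),(560,130)): print("w1",p,inv(TR,plane(w1,np.array(p)*.7,21)).round(1))
for c in (125,260,415): print("w7",inv(TR,plane(w7,(160+c*.35,330*.35),21)).round(1))
for c in (343,): # back wall top front/back edge, stem
    print("pocket back", [inv(TR,plane(w7,(160+c*.35,r*.35),26+17.5)).round(1) for r in (125,)], "nose",[inv(TR,plane(w7,(160+343*.35,r*.35),27)).round(1) for r in (5,)])
d=snap("wrist","w10")
i=cv2.cvtColor(d["img"],cv2.COLOR_RGB2GRAY)
c=cv2.resize(i[0:120,230:330],None,fx=4,fy=4,interpolation=cv2.INTER_CUBIC)
h=cv2.HoughCircles(c,cv2.HOUGH_GRADIENT,1,20,param1=80,param2=18,minRadius=40,maxRadius=75)
if h is not None:
  for q in h[0][:6]:
    u=(q[0]/4+230,q[1]/4);print("circle",u,q[2]/4,inv(TR,plane(d,u,17)).round(1))
print([ (x,proj(d,TR[0]+TR[1]@[x,-17,17])[0].round(1)[1]) for x in (50,54,58,62)])
g=i[0:70,276:286].mean(1).round();print(g.tolist())
E
```

```text
w1 (387, 70) [-68.6  31.7  21. ]
w1 (397, 156) [-69.7 -37.   21. ]
w1 (565, 40) [79.  33.9 21. ]
w1 (567, 130) [ 78.8 -35.7  21. ]
w1 (553, 42) [69.2 33.8 21. ]
w1 (560, 130) [ 72.8 -34.9  21. ]
w7 [-71.5  35.   21. ]
w7 [-71.5   2.8  21. ]
w7 [-71.6 -34.3  21. ]
pocket back [array([-32. , -17.1,  43.5])] nose [array([ -6. , -17.1,  27. ])]
circle (np.float32(281.125), np.float32(30.125)) 14.025 [ 58.8 -17.3  17. ]
circle (np.float32(281.375), np.float32(40.125)) 18.6 [ 53.5 -17.4  17. ]
circle (np.float32(298.875), np.float32(88.875)) 13.9 [ 26.2 -28.3  17. ]
circle (np.float32(247.625), np.float32(30.625)) 10.175 [58.5  2.6 17. ]
[(50, np.float64(46.6)), (54, np.float64(39.2)), (58, np.float64(31.6)), (62, np.float64(24.0))]
[161.0, 155.0, 149.0, 145.0, 139.0, 136.0, 131.0, 126.0, 122.0, 117.0, 111.0, 104.0, 98.0, 87.0, 77.0, 62.0, 91.0, 127.0, 124.0, 129.0, 131.0, 134.0, 135.0, 137.0, 140.0, 143.0, 144.0, 145.0, 147.0, 148.0, 146.0, 140.0, 135.0, 128.0, 122.0, 119.0, 116.0, 112.0, 108.0, 102.0, 97.0, 92.0, 84.0, 77.0, 69.0, 58.0, 53.0, 68.0, 80.0, 98.0, 88.0, 94.0, 137.0, 136.0, 120.0, 102.0, 127.0, 172.0, 165.0, 161.0, 162.0, 172.0, 170.0, 170.0, 170.0, 170.0, 169.0, 169.0, 169.0, 169.0]
```

The measurements show the ball is already seated, about 1 mm from the pocket centre. The further push was driving the front ball up the leaning plate, so I'll draw back gently.

```bash
python3 -m handwheel '{"series": [[[-0.2,0,0,0,0,0,0.05],[-0.5,0,0,0,0,0,0.05],[-0.8,0,0,0,0,0,0.05],[-1.2,0,0,0,0,0,0.05],[-1.6,0,0,0,0,0,0.05],[-2.0,0,0,0,0,0,0.05],[-2.6,0,0,0,0,0,0.05],[-3.2,0,0,0,0,0,0.05],[-3.2,0,0,0,0,0,0.05]]]}'; python3 - <<'E'
from fit import *
d=snap("wrist","w11");e=snap("side","e11");s=snap("scene","s11")
a=cv2.cvtColor(d["img"],cv2.COLOR_RGB2BGR)[0:140,190:370]
b=cv2.cvtColor(e["img"],cv2.COLOR_RGB2BGR)[239-35:239+35,266-45:266+45]
cv2.imwrite("pics/c11.png",np.hstack([cv2.resize(a,(400,311),interpolation=cv2.INTER_CUBIC),cv2.resize(b,(400,311),interpolation=cv2.INTER_CUBIC)]))
i=cv2.cvtColor(d["img"],cv2.COLOR_RGB2GRAY)
print(i[0:70,276:286].mean(1).round().tolist())
E
python3 stat.py
```

```text
time: 14.82
tool_pos: [489.0, 95.4, 81.9]
tcp_rot: [180.0, -0.0, 7.6]
ft_force: [0.6, 0.2, 7.8]
finger_gap: 10.2
grip_force: 108.6
[188.0, 188.0, 188.0, 188.0, 188.0, 187.0, 188.0, 191.0, 159.0, 161.0, 165.0, 167.0, 169.0, 170.0, 172.0, 174.0, 182.0, 132.0, 121.0, 124.0, 127.0, 131.0, 134.0, 136.0, 138.0, 139.0, 143.0, 145.0, 147.0, 149.0, 144.0, 137.0, 130.0, 125.0, 122.0, 118.0, 114.0, 110.0, 105.0, 100.0, 94.0, 86.0, 72.0, 84.0, 103.0, 123.0, 143.0, 165.0, 189.0, 174.0, 162.0, 150.0, 137.0, 124.0, 110.0, 89.0, 178.0, 166.0, 163.0, 160.0, 172.0, 171.0, 170.0, 170.0, 170.0, 169.0, 169.0, 168.0, 169.0, 168.0]
14.97 [489.1  95.4  81.9] [1.80e+02 1.00e-02 7.58e+00] [0.3 0.3 9.6] 10.3
```

View pics/c11.png

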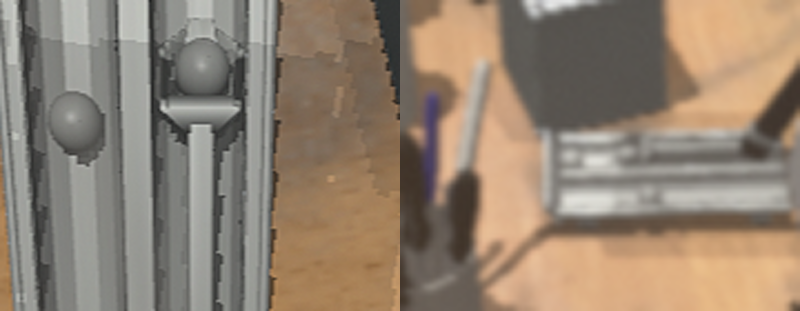

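The ball is in the pocket and came back with the spoon (left half, (203,68), just ahead of the wall at (203,100)). The left groove's ball lies untouched at (77,122). I'll lift and go to the box.

```bash
cat > plan.py <<'E'
from h import *
def seq(p,R,wps):
    for nm,O,th,pi in wps:
        P,Q=goal(O,th,pi);print(nm,P.round(1),*delta(p,R,P,Q))
def bx(x,z,y=0): return BX[0]+BX[1]@[x,y,z]
def tr(x,y,z): return TR[0]+TR[1]@[x,y,z]
def tip(pv_b,pv_s,a): # spoon origin so spoon point pv_s (x,z) is at box point (x,z) with nose-down a
    v=rpy([0,a,0])@[pv_s[0],0,pv_s[1]]
    return bx(pv_b[0]-v[0],pv_b[1]-v[2])
E
python3 - <<'E'
from plan import *
p=np.array([489.4,95.3,81.5]);R=rpy([180,0,7.6]);Y=26.6
seq(p,R,[("up",tr(25.6,-17,60),7.6,0),("mid",bx(-45,115),Y,0),("entry",bx(-35,61),Y,0)])
P,Q=goal(bx(-35,61),Y,0)
print("from entry")
seq(P,Q,[("in",bx(25,61),Y,0)]+[(a,tip((1,71),(-24,8.75),a),Y,a) for a in (0,8,16,24,32,38)])
E
```

```text
up [489.   95.2 134. ] [-0.037  0.    -5.25 ] [-0. -0.  0.]
mid [462.1 -67.3 189. ] [ -4.857  15.76  -10.75 ] [-0.      0.     -0.3316]
entry [471.  -62.9 135. ] [-3.911 15.435 -5.35 ] [-0.      0.     -0.3316]
from entry
in [524.7 -36.  135. ] [ 6. -0. -0.] [0. 0. 0.]
0 [524.7 -36.  136.2] [ 6.    -0.    -0.125] [0. 0. 0.]
8 [533.7 -31.5 149.2] [ 7.003  0.    -1.421] [-0.     -0.1396 -0.    ]
16 [544.2 -26.3 160.7] [ 8.177 -0.    -2.565] [ 0.     -0.2793 -0.    ]
24 [556.  -20.3 170.3] [ 9.499 -0.    -3.535] [-0.     -0.4189 -0.    ]
32 [568.9 -13.9 178.1] [10.942  0.    -4.311] [-0.     -0.5585 -0.    ]
38 [579.1  -8.7 182.6] [12.088  0.    -4.757] [ 0.     -0.6632 -0.    ]
```

```bash
python3 -m handwheel '{"series": [[[0,0,-1,0,0,0,0.05],[0,0,-3,0,0,0,0.05],[0,0,-5.5,0,0,0,0.05],[0,0,-8,0,0,0,0.05],[-0.8,1.5,-10,0,0,-0.05,0.05],[-2,4.5,-10.75,0,0,-0.11,0.05],[-3,7.5,-10.75,0,0,-0.17,0.05],[-4,10.5,-10.75,0,0,-0.23,0.05],[-4.6,13.3,-10.75,0,0,-0.29,0.05],[-4.86,15.2,-10.75,0,0,-0.33,0.05],[-4.86,15.76,-10.75,0,0,-0.3316,0.05],[-4.86,15.76,-10.2,0,0,-0.3316,0.05]]]}'
python3 -m handwheel '{"series": [[[0.3,-0.1,1.5,0,0,0,0.05],[0.7,-0.2,3.5,0,0,0,0.05],[0.95,-0.32,4.6,0,0,0,0.05],[0.95,-0.32,4.85,0,0,0,0.05],[0.95,-0.32,4.85,0,0,0,0.05]]]}'; python3 - <<'E'
from fit import *
from plan import *
d=snap("wrist","w12");sc=snap("side","e12");s2=snap("scene","s12")
print(fit((611.16,7.3,26.6),rect(0,86,-42,42,104),["w12"],spread=6))
i=cv2.cvtColor(d["img"],cv2.COLOR_RGB2GRAY)
print(i[0:70,276:286].mean(1).round().tolist())
print("ball",proj(d,bx(-35,70))[0],"sill",proj(d,bx(0,55)))
# balls left in right groove, side/scene views
for t in ("s12","e12"):
    dd=load(t);
    for x in (10,38,50,61.7,69): 
        u=proj(dd,TR[0]+TR[1]@[x,-17,15.5])[0];k=u.astype(int);print(t,x,u.round(1),dd["img"][k[1]-1:k[1]+2,k[0]-1:k[0]+2].mean().round())
E
python3 stat.py
```

```text
time: 16.48
tool_pos: [461.8, -67.0, 183.3]
tcp_rot: [-180.0, 0.0, 26.5]
ft_force: [0.1, 0.4, -1.1]
finger_gap: 10.1
grip_force: 107.3
time: 17.1
tool_pos: [469.2, -59.9, 135.1]
tcp_rot: [-180.0, 0.0, 26.6]
ft_force: [-0.0, 0.1, -1.0]
finger_gap: 10.7
grip_force: 107.3
(array([611.54,   6.9 ,  28.07]), np.float64(-0.0))
[45.0, 43.0, 62.0, 62.0, 62.0, 61.0, 61.0, 69.0, 72.0, 63.0, 152.0, 145.0, 145.0, 146.0, 148.0, 150.0, 147.0, 108.0, 111.0, 121.0, 125.0, 128.0, 131.0, 132.0, 133.0, 138.0, 142.0, 145.0, 148.0, 140.0, 134.0, 127.0, 122.0, 119.0, 116.0, 112.0, 108.0, 103.0, 98.0, 93.0, 87.0, 80.0, 70.0, 55.0, 79.0, 98.0, 116.0, 137.0, 158.0, 183.0, 174.0, 162.0, 149.0, 137.0, 124.0, 110.0, 89.0, 172.0, 163.0, 160.0, 157.0, 169.0, 168.0, 167.0, 167.0, 166.0, 166.0, 166.0, 166.0, 165.0]
ball [286.3606416   31.10469819] sill [[286.22082912 -27.36485125]]
s12 10 [263.8 209.9] 203.0
s12 38 [267.8 205.1] 207.0
s12 50 [269.5 203.2] 148.0
s12 61.7 [271.2 201.2] 41.0
s12 69 [272.2 200. ] 36.0
e12 10 [277.9 239.3] 203.0
e12 38 [267.6 239.5] 199.0
e12 50 [263.2 239.7] 188.0
e12 61.7 [258.9 239.8] 164.0
e12 69 [256.3 239.9] 136.0
17.25 [469.6 -60.2 135.8] [ 1.7995e+02 -6.0000e-02  2.6570e+01] [ 0.7 -0.4 -0.4] 10.5
```

```bash
python3 -m handwheel '{"series": [[[0,0.32,0,0,0,0,0.05],[0.6,0.32,0,0,0,0,0.05],[1.4,0.32,0,0,0,0,0.05],[2.2,0.32,0,0,0,0,0.05],[3,0.32,0,0,0,0,0.05],[3.6,0.32,0,0,0,0,0.05]]]}';  python3 -m handwheel '{"series": [[[0.6,0,0,0,0,0,0.05],[1.2,0,0,0,0,0,0.05],[1.8,0,0,0,0,0,0.05],[2.45,0,0,0,0,0,0.05],[2.45,0,0,0,0,0,0.05]]]}'; python3 - <<'E'
from plan import *
snap("wrist","w13");snap("side","e13")
E
python3 stat.py
```

```text
time: 18.0
tool_pos: [503.2, -46.4, 134.9]
tcp_rot: [-180.0, 0.0, 26.6]
ft_force: [0.5, 0.3, -1.1]
finger_gap: 10.8
grip_force: 107.3
time: 18.62
tool_pos: [525.0, -35.7, 135.0]
tcp_rot: [180.0, -0.0, 26.6]
ft_force: [0.0, -1.0, -1.3]
finger_gap: 10.5
grip_force: 107.3
18.73 [524.6 -35.8 134.9] [-1.7999e+02  1.0000e-02  2.6590e+01] [ 0.6  0.8 -1.4] 10.3
```

```bash
python3 -m handwheel '{"series": [[[0.5,0,-0.77,0,-0.07,0,0.05],[1.0,0,-1.42,0,-0.14,0,0.05],[1.57,0,-2.0,0,-0.21,0,0.05],[2.18,0,-2.57,0,-0.279,0,0.05],[3.5,0,-3.53,0,-0.419,0,0.05],[4.94,0,-4.31,0,-0.5585,0,0.05],[6.09,0,-4.76,0,-0.663,0,0.05],[6.09,0,-4.76,0,-0.663,0,0.05],[6.09,0,-4.76,0,-0.663,0,0.05],[6.09,0,-4.76,0,-0.663,0,0.05]]]}'; python3 stat.py; python3 - <<'E'
from plan import *
snap("wrist","w14")
E
python3 -m handwheel '{"series": [[[0,0,0,0,0,0,0.05],[0,0,0,0,0,0,0.05]]]}' | head -1; python3 - <<'E'
from plan import *
p,R=goal(tip((1,71),(-24,8.75),38),26.6,38)
seq(p,R,[(a,tip((1,71),(-24,8.75),a),26.6,a) for a in (24,8,0)]+[("in",bx(25,61),26.6,0),("out",bx(-35,61),26.6,0)])
E
```

```text
time: 19.98
tool_pos: [579.0, -9.1, 184.1]
tcp_rot: [179.9, 37.8, 26.5]
ft_force: [-0.1, 0.0, -0.9]
finger_gap: 10.8
grip_force: 107.5
19.98 [579.   -9.1 184.1] [179.94  37.83  26.5 ] [-0.1  0.  -0.9] 10.8
time: 20.27
24 [556.  -20.3 170.3] [-1.288 -0.     2.557] [-0.      0.2443  0.    ]
8 [533.7 -31.5 149.2] [-1.954 -0.     5.759] [-0.      0.5236  0.    ]
0 [524.7 -36.  136.2] [-1.946 -0.     7.398] [-0.      0.6632  0.    ]
in [524.7 -36.  135. ] [-1.869 -0.     7.497] [-0.      0.6632  0.    ]
out [471.  -62.9 135. ] [-6.597 -0.    11.191] [-0.      0.6632  0.    ]
```

```bash
python3 -m handwheel '{"series": [[[-0.7,0,1.3,0,0.12,0,0.05],[-1.29,0,2.56,0,0.244,0,0.05],[-1.65,0,4.2,0,0.384,0,0.05],[-1.95,0,5.76,0,0.5236,0,0.05],[-1.95,0,7.4,0,0.6632,0,0.05],[-2.5,0,7.98,0,0.6632,0,0.05],[-3.6,0,8.85,0,0.6632,0,0.05],[-4.7,0,9.7,0,0.6632,0,0.05],[-5.7,0,10.5,0,0.6632,0,0.05],[-6.6,0,11.19,0,0.6632,0,0.05],[-6.6,0,11.19,0,0.6632,0,0.05],[-6.6,0,11.19,0,0.6632,0,0.05]]]}'; python3 - <<'E'
from plan import *
d=snap("wrist","w15");e=snap("side","e15");snap("scene","s15")
i=cv2.cvtColor(d["img"],cv2.COLOR_RGB2GRAY)
print(i[0:70,276:286].mean(1).round().tolist())
from bench import status
s=status.sense();P=s["tool_pos"];R=rpy(s["tcp_rot"]);print(P,s["tcp_rot"])
seq(P,R,[("up",bx(-45,115),26.6,0),("hi",tr(-8,-17,60),7.6,0),("lo",tr(-8,-17,24),7.6,0)])
E
```

```text
time: 21.78
tool_pos: [471.3, -62.7, 135.2]
tcp_rot: [180.0, -0.0, 26.6]
ft_force: [-0.0, -0.6, -1.4]
finger_gap: 10.4
grip_force: 107.4
[46.0, 45.0, 44.0, 57.0, 61.0, 61.0, 62.0, 61.0, 66.0, 61.0, 150.0, 145.0, 144.0, 146.0, 147.0, 149.0, 150.0, 151.0, 153.0, 155.0, 156.0, 158.0, 160.0, 162.0, 165.0, 173.0, 125.0, 137.0, 136.0, 109.0, 186.0, 180.0, 178.0, 178.0, 177.0, 177.0, 178.0, 177.0, 177.0, 178.0, 177.0, 177.0, 180.0, 193.0, 64.0, 94.0, 117.0, 138.0, 158.0, 184.0, 174.0, 161.0, 149.0, 137.0, 124.0, 110.0, 88.0, 172.0, 163.0, 160.0, 157.0, 168.0, 168.0, 167.0, 166.0, 166.0, 166.0, 166.0, 166.0, 166.0]
[471.23862241 -62.59088031 135.05995085] [ 1.79998069e+02 -1.73576062e-02  2.65914438e+01]
up [462.1 -67.3 189. ] [-1.028  0.016 -5.394] [ 0.     -0.0003 -0.0001]
hi [455.7  90.8 134. ] [  5.479 -14.411   0.107] [-0.000e+00 -3.000e-04  3.315e-01]
lo [455.7  90.8  98. ] [  5.478 -14.411   3.707] [-0.000e+00 -3.000e-04  3.315e-01]
```

```bash
python3 - <<'E'
from plan import *
P,R=goal(bx(-35,61),26.6,0)
seq(P,R,[("look",tr(35,14,60),7.6,0)])
E
python3 -m handwheel '{"series": [[[-0.5,0,-1.5,0,0,0,0.05],[-1,0,-4,0,0,0,0.05],[-1,-1,-5.4,0,0,0,0.05],[-0.5,-4,-5.4,0,0,0.06,0.05],[0.5,-7.5,-5.4,0,0,0.12,0.05],[1.5,-11,-5.4,0,0,0.2,0.05],[3,-14,-5,0,0,0.27,0.05],[5,-16,-3,0,0,0.3316,0.05],[5,-16,-1,0,0,0.3316,0.05],[5,-16,-1,0,0,0.3316,0.05]]]}'; python3 stat.py
```

```text
look [494.3 127.2 134. ] [ 10.586 -15.957   0.1  ] [ 0.     -0.      0.3316]
time: 23.18
tool_pos: [442.5, 103.4, 143.8]
tcp_rot: [-180.0, 0.2, 7.6]
ft_force: [0.3, -0.4, -2.1]
finger_gap: 10.7
grip_force: 107.5
23.18 [442.5 103.4 143.8] [-179.99    0.18    7.65] [ 0.3 -0.4 -2.1] 10.7
```

```bash
python3 -m handwheel '{"series": [[[1.5,-0.6,0.3,0,0,0,0.05],[3.5,-1.2,0.7,0,0,0,0.05],[5.4,-1.67,1,0,0,0,0.05],[5.4,-1.67,1,0,0,0,0.05],[5.4,-1.67,1,0,0,0,0.05]]]}'; python3 - <<'E'
from fit import *
d=snap("wrist","w16");import stat
i=cv2.cvtColor(d["img"],cv2.COLOR_RGB2GRAY)
for yy in (-17,17):
  print(yy,[(x,int(i[tuple(proj(d,TR[0]+TR[1]@[x,yy,15.5])[0].astype(int)[::-1])]),proj(d,TR[0]+TR[1]@[x,yy,15.5])[0].round().tolist()) for x in range(30,80,6)])
c=cv2.resize(i[0:200,240:420],None,fx=4,fy=4,interpolation=cv2.INTER_CUBIC)
h=cv2.HoughCircles(c,cv2.HOUGH_GRADIENT,1,20,param1=80,param2=18,minRadius=30,maxRadius=60)
for q in (h[0][:8] if h is not None else []):
    u=(q[0]/4+240,q[1]/4);print("circle",u,q[2]/4,inv(TR,plane(d,u,15.5)).round(1))
E
python3 stat.py
```

```text
time: 23.8
tool_pos: [495.2, 126.2, 135.7]
tcp_rot: [-180.0, -0.0, 7.6]
ft_force: [-0.6, -0.7, -0.8]
finger_gap: 10.4
grip_force: 107.5
-17 [(30, 165, [319.0, 58.0]), (36, 166, [319.0, 50.0]), (42, 166, [320.0, 41.0]), (48, 167, [320.0, 32.0]), (54, 71, [320.0, 23.0]), (60, 162, [321.0, 14.0]), (66, 150, [321.0, 5.0]), (72, 21, [321.0, -5.0]), (78, 23, [321.0, -14.0])]
17 [(30, 78, [275.0, 59.0]), (36, 188, [275.0, 50.0]), (42, 185, [275.0, 41.0]), (48, 184, [275.0, 32.0]), (54, 160, [275.0, 23.0]), (60, 156, [275.0, 14.0]), (66, 97, [275.0, 5.0]), (72, 21, [274.0, -5.0]), (78, 21, [274.0, -14.0])]
circle (np.float32(321.375), np.float32(12.625)) 10.95 [ 60.9 -17.6  15.5]
circle (np.float32(291.125), np.float32(35.625)) 12.9 [45.7  4.6 15.5]
circle (np.float32(260.625), np.float32(64.125)) 9.85 [26.1 28.  15.5]
23.85 [495.1 126.2 135.6] [-1.80e+02 -2.00e-02  7.56e+00] [-0.  -0.6 -0.2] 10.3
```

The front ball is back at the plate, at (60.9, −17.6) in the tray's frame, found numerically without viewing a picture. Next I'll scoop it.

```bash
python3 - <<'E'
from plan import *
p=np.array([495.1,126.2,135.6]);R=rpy([180,0,7.6])
seq(p,R,[("hi",tr(5,-17,40),7.6,0),("lo",tr(5,-17,24),7.6,0),("floor",tr(5,-17,7.5),7.6,0),("end",tr(60,-17,7.5),7.6,0)])
E
```

```text
hi [468.6  92.5 114. ] [-3.071  2.988  2.16 ] [-0. -0.  0.]
lo [468.6  92.5  98. ] [-3.071  2.988  3.76 ] [-0. -0.  0.]
floor [468.6  92.5  81.5] [-3.071  2.988  5.41 ] [-0. -0.  0.]
end [523.1  99.8  81.5] [2.429 2.988 5.41 ] [-0. -0.  0.]
```

```bash
python3 -m handwheel '{"series": [[[-1.5,1.5,0,0,0,0,0.05],[-3.07,2.99,0.5,0,0,0,0.05],[-3.07,2.99,2.2,0,0,0,0.05],[-3.07,2.99,3.4,0,0,0,0.05],[-3.07,2.99,3.4,0,0,0,0.05],[-3.07,2.99,3.4,0,0,0,0.05]]]}'; python3 stat.py; python3 - <<'E'
from plan import *
from bench import status
s=status.sense();o=s["tool_pos"]-rpy([0,0,7.6])@TS;print("origin in tray",inv(TR,o))
E
```

```text
time: 24.6
tool_pos: [469.2, 93.1, 101.1]
tcp_rot: [-180.0, -0.0, 7.6]
ft_force: [1.2, 0.3, 0.3]
finger_gap: 10.6
grip_force: 107.6
24.6 [469.2  93.1 101.1] [-179.99   -0.      7.6 ] [1.2 0.3 0.3] 10.6
origin in tray [  5.64075332 -16.52916448  27.11624934]
```

```bash
python3 -m handwheel '{"series": [[[0,0.05,0.8,0,0,0,0.05],[0,0.05,1.5,0,0,0,0.05],[0,0.05,1.95,0,0,0,0.05],[0,0.05,1.95,0,0,0,0.05],[0.8,0.05,1.95,0,0,0,0.05],[1.6,0.05,1.95,0,0,0,0.05],[2.4,0.05,1.95,0,0,0,0.05],[3.2,0.05,1.95,0,0,0,0.05],[4,0.05,1.95,0,0,0,0.05],[4.7,0.05,1.95,0,0,0,0.05],[5,0.05,1.95,0,0,0,0.05],[5.2,0.05,1.95,0,0,0,0.05]]]}'; python3 -m handwheel '{"series": [[[0.15,0,0,0,0,0,0.05],[0.3,0,0,0,0,0,0.05],[0.3,0,0,0,0,0,0.05]]]}'; cat > ck.py <<'E'
from plan import *
import sys
from bench import status
s=status.sense();o=s["tool_pos"]-rpy([0,0,7.6])@TS;print("origin in tray",inv(TR,o).round(1),s["ft_force"].round(1))
d=snap("wrist",sys.argv[1]);i=cv2.cvtColor(d["img"],cv2.COLOR_RGB2GRAY)
print(i[0:70,276:286].mean(1).round().astype(int).tolist())
E
python3 ck.py w17
```

```text
time: 26.1
tool_pos: [520.7, 99.4, 82.1]
tcp_rot: [-180.0, -0.0, 7.6]
ft_force: [-6.5, 0.0, 9.6]
finger_gap: 10.8
grip_force: 108.5
time: 26.48
tool_pos: [522.2, 99.7, 82.1]
tcp_rot: [-180.0, 0.2, 7.6]
ft_force: [-13.2, -0.5, 15.6]
finger_gap: 10.4
grip_force: 109.7
origin in tray [ 59.  -17.    8.1] [-13.2  -0.5  15.6]
[76, 87, 94, 94, 97, 98, 95, 97, 96, 94, 96, 97, 98, 97, 94, 95, 93, 93, 112, 121, 127, 131, 133, 135, 137, 141, 145, 151, 150, 146, 142, 137, 133, 129, 124, 121, 116, 112, 107, 102, 96, 89, 80, 75, 96, 116, 135, 157, 185, 180, 167, 154, 142, 129, 116, 97, 149, 168, 163, 160, 166, 168, 167, 167, 166, 166, 166, 166, 166, 165]
```

```bash
python3 -m handwheel '{"series": [[[-0.2,0,0,0,0,0,0.05],[-0.5,0,0,0,0,0,0.05],[-0.8,0,0,0,0,0,0.05],[-1.3,0,0,0,0,0,0.05],[-1.9,0,0,0,0,0,0.05],[-2.6,0,0,0,0,0,0.05],[-3.2,0,0,0,0,0,0.05],[-3.2,0,0,0,0,0,0.05]]]}'; python3 ck.py w18; python3 stat.py;  python3 - <<'E'
from plan import *
from bench import status
s=status.sense();p=s["tool_pos"].copy();p[2]=81.5;R=rpy([180,0,7.6])
seq(p,R,[("mid",bx(-45,115),26.6,0)])
p,R=goal(bx(-45,115),26.6,0);seq(p,R,[("entry",bx(-35,61),26.6,0)])
E
```

```text
time: 27.52
tool_pos: [491.3, 95.2, 81.9]
tcp_rot: [-180.0, -0.0, 7.6]
ft_force: [-0.8, 1.2, 7.7]
finger_gap: 10.8
grip_force: 108.7
origin in tray [ 27.9 -17.3   7.9] [-0.8  1.2  7.7]
[187, 187, 187, 187, 186, 187, 187, 189, 170, 161, 163, 164, 167, 169, 172, 175, 181, 141, 122, 129, 127, 131, 133, 136, 138, 142, 147, 153, 151, 118, 142, 137, 131, 127, 123, 119, 114, 110, 106, 101, 94, 87, 72, 82, 102, 121, 140, 162, 189, 175, 162, 150, 137, 125, 111, 90, 175, 164, 161, 158, 168, 167, 167, 167, 166, 166, 166, 165, 165, 165]
27.57 [491.3  95.2  81.9] [-1.80e+02  1.00e-02  7.58e+00] [-1.1  0.5  8.3] 10.4
mid [462.1 -67.3 189. ] [ -5.046  15.728 -10.75 ] [-0.      0.     -0.3316]
entry [471.  -62.9 135. ] [ 1.  -0.   5.4] [0. 0. 0.]
```

Second ball seated. Same route to the box.

```bash
python3 -m handwheel '{"series": [[[0,0,-1,0,0,0,0.05],[0,0,-3,0,0,0,0.05],[0,0,-5.5,0,0,0,0.05],[0,0,-8,0,0,0,0.05],[-0.8,1.5,-10,0,0,-0.05,0.05],[-2,4.5,-10.75,0,0,-0.11,0.05],[-3,7.5,-10.75,0,0,-0.17,0.05],[-4,10.5,-10.75,0,0,-0.23,0.05],[-4.7,13.3,-10.75,0,0,-0.29,0.05],[-5.05,15.2,-10.75,0,0,-0.33,0.05],[-5.05,15.73,-10.75,0,0,-0.3316,0.05],[-5.05,15.73,-10.75,0,0,-0.3316,0.05]]]}'
python3 -m handwheel '{"series": [[[0.3,0,1.5,0,0,0,0.05],[0.7,0,3.5,0,0,0,0.05],[1,0,5,0,0,0,0.05],[1,0,5.4,0,0,0,0.05],[1,0,5.4,0,0,0,0.05],[1,0,5.4,0,0,0,0.05]]]}'; python3 ck.py w19; python3 - <<'E'
from plan import *
from bench import status
s=status.sense();print(s["time"],inv(BX,s["tool_pos"]-rpy([0,0,26.6])@TS))
E
```

```text
time: 29.08
tool_pos: [462.0, -67.1, 188.6]
tcp_rot: [-179.9, 0.0, 26.5]
ft_force: [0.8, -0.2, -1.1]
finger_gap: 10.5
grip_force: 107.6
time: 29.82
tool_pos: [471.9, -62.9, 135.8]
tcp_rot: [180.0, -0.1, 26.6]
ft_force: [0.2, 0.1, -1.8]
finger_gap: 10.3
grip_force: 107.5
origin in tray [ -12.3 -171.5   61.8] [ 0.2  0.1 -1.8]
[46, 46, 45, 46, 56, 60, 61, 62, 59, 56, 151, 145, 145, 146, 150, 137, 113, 115, 123, 126, 130, 132, 132, 136, 138, 139, 142, 146, 141, 135, 123, 123, 118, 114, 111, 107, 102, 96, 92, 85, 77, 69, 58, 48, 80, 98, 117, 137, 158, 183, 174, 162, 149, 138, 124, 110, 90, 172, 163, 159, 157, 168, 168, 167, 167, 166, 166, 165, 166, 165]
29.875 [-34.19290387  -0.5497265   61.87872464]
```

```bash
python3 -m handwheel '{"series": [[[0.4,0,0,0,0,0,0.05],[1.2,0,0,0,0,0,0.05],[2.0,0,0,0,0,0,0.05],[2.8,0,0,0,0,0,0.05],[3.6,0,0,0,0,0,0.05],[4.4,0,0,0,0,0,0.05],[5.2,0,0,0,0,0,0.05],[6,0,0,0,0,0,0.05],[6,0,0,0,0,0,0.05]]]}'; python3 stat.py
```

```text
time: 31.0
tool_pos: [525.6, -35.7, 135.0]
tcp_rot: [-180.0, -0.0, 26.6]
ft_force: [-0.8, -0.9, -1.3]
finger_gap: 10.5
grip_force: 107.5
31.0 [525.6 -35.7 135. ] [-1.80e+02 -2.00e-02  2.66e+01] [-0.8 -0.9 -1.3] 10.5
```

```bash
python3 -m handwheel '{"series": [[[0.5,0,-0.77,0,-0.07,0,0.05],[1.0,0,-1.42,0,-0.14,0,0.05],[1.57,0,-2.0,0,-0.21,0,0.05],[2.18,0,-2.57,0,-0.279,0,0.05],[3.5,0,-3.53,0,-0.419,0,0.05],[4.94,0,-4.31,0,-0.5585,0,0.05],[6.09,0,-4.76,0,-0.663,0,0.05],[6.09,0,-4.76,0,-0.663,0,0.05],[6.09,0,-4.76,0,-0.663,0,0.05],[6.09,0,-4.76,0,-0.663,0,0.05],[6.09,0,-4.76,0,-0.663,0,0.05],[6.09,0,-4.76,0,-0.663,0,0.05]]]}'; python3 -m handwheel '{"series": [[[-0.7,0,1.3,0,0.12,0,0.05],[-1.29,0,2.56,0,0.244,0,0.05],[-1.65,0,4.2,0,0.384,0,0.05],[-1.95,0,5.76,0,0.5236,0,0.05],[-1.95,0,7.4,0,0.6632,0,0.05],[-2.5,0,7.98,0,0.6632,0,0.05],[-3.6,0,8.85,0,0.6632,0,0.05],[-4.7,0,9.7,0,0.6632,0,0.05],[-5.7,0,10.5,0,0.6632,0,0.05],[-6.6,0,11.19,0,0.6632,0,0.05],[-6.6,0,11.19,0,0.6632,0,0.05],[-6.6,0,11.19,0,0.6632,0,0.05]]]}'; python3 ck.py w20; python3 - <<'E'
from plan import *
P,R=goal(bx(-35,61),26.6,0);pg=np.array([388.5,-176.9,78]);Rg=rpy([180,0,-22.9])
pu=pg+[0,0,52];pl=pu+Rg@[0,-70,0]
for q in (pl,pu,pg): print(q,delta(P,R,q,Rg))
from bench import status; print(status.sense()["time"],status.sense()["tool_pos"])
E
```

```text
time: 32.5
tool_pos: [579.5, -9.0, 183.7]
tcp_rot: [180.0, 37.9, 26.5]
ft_force: [0.3, -0.5, -0.2]
finger_gap: 10.2
grip_force: 107.6
time: 34.0
tool_pos: [471.7, -62.8, 135.2]
tcp_rot: [180.0, -0.0, 26.6]
ft_force: [0.5, 0.6, -1.9]
finger_gap: 10.6
grip_force: 107.5
origin in tray [ -12.5 -171.4   61.2] [ 0.5  0.6 -1.9]
[46, 46, 45, 48, 61, 61, 61, 62, 63, 58, 151, 145, 145, 146, 148, 149, 150, 151, 153, 154, 156, 158, 160, 162, 165, 175, 114, 111, 132, 110, 186, 180, 178, 178, 178, 177, 178, 177, 177, 178, 177, 178, 180, 193, 64, 95, 117, 138, 158, 184, 174, 161, 149, 137, 124, 110, 89, 172, 163, 159, 157, 168, 168, 167, 167, 166, 166, 166, 166, 166]
[ 415.73867651 -112.41702161  130.        ] (array([-7.164,  1.954,  0.5  ]), array([ 0.    , -0.    ,  0.8639]))
[ 388.5 -176.9  130. ] (array([-12.487,   6.501,   0.5  ]), array([ 0.    , -0.    ,  0.8639]))
[ 388.5 -176.9   78. ] (array([-12.487,   6.501,   5.7  ]), array([ 0.    , -0.    ,  0.8639]))
34.05 [471.7484074  -62.76886591 135.15604091]
```

```bash
python3 - <<'E'
from plan import *
P,R=goal(bx(-35,61),26.6,0)
for x,y,z,a in ((445,-72,132,22),(420,-74,130,14),(400,-78,130,6),(392,-84,130,-2),(392,-92,130,-11),(400,-102,130,-19),(415.7,-112.4,130,-22.9)):
    print(*delta(P,R,[x,y,z],rpy([180,0,a])))
E
```

```text
[-2.738 -0.349  0.3  ] [-0.     -0.      0.0803]
[-5.063 -1.29   0.5  ] [ 0.     -0.      0.2199]
[-7.03  -1.828  0.5  ] [-0.     -0.      0.3595]
[-8.014 -1.649  0.5  ] [-0.     -0.      0.4992]
[-8.373 -0.934  0.5  ] [ 0.     -0.      0.6562]
[-8.105  0.318  0.5  ] [ 0.     -0.      0.7959]
[-7.167  1.951  0.5  ] [ 0.     -0.      0.8639]
```

```bash
python3 -m handwheel '{"series": [[[-2.74,-0.35,0.3,0,0,0.08,0.05],[-5.06,-1.29,0.5,0,0,0.22,0.05],[-7.03,-1.83,0.5,0,0,0.36,0.05],[-8.01,-1.65,0.5,0,0,0.5,0.05],[-8.37,-0.93,0.5,0,0,0.656,0.05],[-8.1,0.32,0.5,0,0,0.796,0.05],[-7.17,1.95,0.5,0,0,0.8639,0.05],[-7.17,1.95,0.5,0,0,0.8639,0.05],[-7.17,1.95,0.5,0,0,0.8639,0.05],[-7.17,1.95,0.5,0,0,0.8639,0.05],[-7.17,1.95,0.5,0,0,0.8639,0.05]]]}';python3 - <<'E'
from plan import *
from bench import status
s=status.sense();P=s["tool_pos"];R=rpy(s["tcp_rot"]);print(s["time"],P,s["tcp_rot"])
pm=np.array([389,-177.2,79]);Rg=rpy([180,0,-22.9])
for z in (51,30,3,0): print(*delta(P,R,pm+[0,0,z],Rg))
E
```

```text
time: 35.42
tool_pos: [415.9, -112.1, 130.0]
tcp_rot: [-180.0, -0.0, -22.9]
ft_force: [-0.2, 0.1, -0.6]
finger_gap: 10.2
grip_force: 107.6
35.425 [ 415.8569389  -112.06368938  130.02131167] [-1.79980152e+02 -1.52332674e-02 -2.28806152e+01]
[ 0.058  7.045 -0.   ] [-0.0003 -0.0003  0.0003]
[0.058 7.046 2.1  ] [-0.0003 -0.0003  0.0003]
[0.057 7.047 4.8  ] [-0.0003 -0.0003  0.0003]
[0.057 7.047 5.1  ] [-0.0003 -0.0003  0.0003]
```

```bash
python3 -m handwheel '{"series": [[[0,2,0,0,0,0,0.05],[0.05,4.5,0,0,0,0,0.05],[0.05,6.5,0,0,0,0,0.05],[0.05,7.05,0,0,0,0,0.05],[0.05,7.05,0,0,0,0,0.05],[0.05,7.05,0,0,0,0,0.05],[0.05,7.05,1.2,0,0,0,0.05],[0.05,7.05,2.6,0,0,0,0.05],[0.05,7.05,4,0,0,0,0.05],[0.05,7.05,4.8,0,0,0,0.05],[0.05,7.05,4.8,0,0,0,0.05],[0.05,7.05,4.8,0,0,0,0.05]]]}'; python3 stat.py;python3 -m handwheel '{"series": [[[0,0,0.3,0,0,0,0.05],[0,0,0.35,0,0,0,0.05],[0,0,0.35,0,0,0,0.05]]]}'; python3 stat.py
```

```text
time: 36.92
tool_pos: [389.3, -177.6, 82.3]
tcp_rot: [-180.0, -0.0, -22.9]
ft_force: [-0.3, -0.0, -0.8]
finger_gap: 11.0
grip_force: 107.6
36.92 [ 389.3 -177.6   82.3] [-1.7999e+02 -4.0000e-02 -2.2920e+01] [-0.3 -0.  -0.8] 11.0
time: 37.3
tool_pos: [389.5, -177.7, 79.1]
tcp_rot: [-180.0, -0.1, -22.9]
ft_force: [-2.1, 0.9, 4.6]
finger_gap: 10.3
grip_force: 108.2
37.3 [ 389.5 -177.7   79.1] [-1.800e+02 -7.000e-02 -2.292e+01] [-2.1  0.9  4.6] 10.3
```

```bash
python3 -m handwheel '{"series": [[[0,0,0,0,0,0,0.15],[0,0,0,0,0,0,0.25],[0,0,0,0,0,0,0.35],[0,0,0,0,0,0,0.35],[0,0,0,0,0,0,0.35],[0,0,-1.5,0,0,0,0.35],[0,0,-4,0,0,0,0.35],[0,-0.5,-7,0,0,0,0.35],[0,-2.5,-10,0,0,0,0.35],[0,-4,-11.2,0,0,0,0.35],[0,-4,-11.2,0,0,0,0.35],[0,-4,-11.2,0,0,0,0.35]]]}'; python3 - <<'E'
from fit import *
d=snap("wrist","w21");s=snap("scene","s21");e=snap("side","e21")
print(fit((501.1,-224.5,-22.9),plate,["w21"],spread=4),fit((501.1,-224.5,-22.9),handle,["w21"],spread=4),fit((501.1,-224.5,-22.9),handle,["w5"],spread=4))
b=cv2.cvtColor(e["img"],cv2.COLOR_RGB2BGR)[165:265,210:360]
a=cv2.cvtColor(d["img"],cv2.COLOR_RGB2BGR)[0:280,100:520]
cv2.imwrite("pics/fin.png",np.hstack([cv2.resize(a,(400,300)),cv2.resize(b,(400,300),interpolation=cv2.INTER_CUBIC)]))
E
python3 stat.py
```

```text
time: 38.8
tool_pos: [403.9, -140.5, 189.3]
tcp_rot: [-180.0, 0.1, -22.9]
ft_force: [0.3, -0.0, -0.9]
finger_gap: 29.7
grip_force: 0.0
(array([ 501.02, -224.67,  -23.18]), np.float64(-69.1)) (array([ 516.32, -226.62,  -22.87]), np.float64(-73.1)) (array([ 508.42, -224.99,  -23.21]), np.float64(-74.8))
38.95 [ 403.8 -140.7  189.2] [-1.7999e+02  1.1000e-01 -2.2940e+01] [-0.   0.2  0.8] 29.7
```

View pics/fin.png

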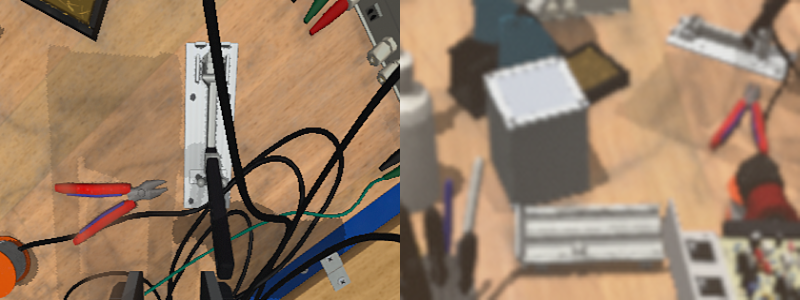

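The last picture shows the spoon lying in its rest (left half, stem at (208,90), handle to (222,270)) with the fingers clear. The reel and pliers are in place.

```bash
python3 -c "
from bench import r
print(r.hand_in())"
```

```text
the job is handed in; nothing more can be done
None
```

I tipped two balls out inside the larger ball box, put the spoon back in its rest and let go, then handed the job in at about 39 s; I saw the pocket empty after each tip, but did not see the balls in the box, the flap shut or the flask in place.

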